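# Lift a sesame biscuit with a flat lifter onto the shop scale

## Robot

A 6-joint arm with a two-finger parallel gripper is mounted at the origin on the work surface. World frame = base frame: x ahead of the robot, y to its left, z up, the work surface at z = 0. Lengths are in mm, angles in rad, forces in N, time in s.
With the tool pointing down it reaches from about 250 to 775 mm from the base axis. Payload 4 kg.
Tool frame: the origin (TCP) lies at the very end of the fingers, on their centre line; the grasp point (between the pads) lies behind it (grip_depth is the z of the grasp point in the tool frame, in mm); z points along the fingers, y is the direction in which the jaws open and shut (so a half turn about z gives the same grasp; the last joint's range is limited). The gripper opens to 94 mm and grips with 3 to 60 N. Pads are 16 mm wide; open, the fingers measure 119 mm over their backs; the gripper's body (75 mm by 177 mm) begins 78 mm behind the grasp point.
Start: joints at [-1.208, 0.087, 1.371, -0, 1.684, -0.103], TCP at [247.026, -491.425, 205.506] pointing down, gripper open.
Joint ranges: [-3.1, 3.1], [-0.76, 2.03], [0.27, 2.55], [-1.08, 4.22], [0.17, 2.65], [-2.57, 2.57]. Speed limits (rad/s): [2.79, 2.79, 3.14, 3.14, 3.14, 3.14].

## Interface

Orientations are given as [roll, pitch, yaw] about the fixed x, y, z axes, in that order (R = Rz(yaw) Ry(pitch) Rx(roll)).
In Python, from bench import * gives the robot as it stands.
- The arm moves only by the shell command python3 -m inch 'ROWS'. ROWS is JSON, a list of rows, each a list of 5 numbers: the finger opening in cm, from 0 to 9.4, then the shift along the tool's x, y, z in cm, then the turn about the tool's z in degrees. In form: [[hand, tx, ty, tz, twist], ...]. A call has 1 to 12 rows; each row is the pose to reach, as a shift and turn from the pose commanded when the call began, along the tool's axes at that moment; what a row does not reach only later rows make up. A row lasts 1/10 s, in which the tool goes at most 50 mm and 8.59 degrees, less where a joint would pass 70% of its speed; a pose out of reach is approached as far as the arm can. A call with a gripper value outside its range is refused whole. The fingers move at their own pace and stop on an object; the grip force is fixed at half the most. Time passes only in rows, so rows that repeat a pose let the fingers close. It gives the time, the measured TCP pose, the force and the opening at its end, in the units of the state.
- get_state(): the state, without advancing time (a new reading comes with each control period).
- snapshot(name): name is "scene" or "top"; returns (picture, depth): 384x512x3 uint8, red, green, blue; 384x512 float32, mm along the optical axis (not along the pixel's ray), 0 where there is no reading.
- camera_params(name): a dict with "fx", "fy", "cx", "cy" (pixels), "k1" (the pictures are not rectified: a ray, as slopes to the right and down, at radius r is drawn at 1 + k1 r^2 times it, then the intrinsics apply), "view" (4x4, takes a point from world to camera coordinates). Camera axes: x right, y up, looking along -z (the intrinsics and any distortion apply to the point x, -y, -z); pixel columns grow to the right and rows downward; lengths in mm; the calibration is good to about 2 mm. A picture is of the moment at which its call begins. camera_params takes no time and is no camera call.
- hand_in(): hands the job in, once; it reports no verdict.
Trained networks look in the newest picture that a camera, given by its name, has taken for a name from the list of things; names that differ only in an ending like _2 or _b are one class to them, and where a whole thing is asked for, a point or a joint stands for the part that bears it (a point fixed in the world has none). Each returns a list of dicts, best first, with "confidence" (0 to 1); they miss things now and then, are a little off and sometimes report something else, mostly with a low value. They report only what shows in the picture. A call takes as long as a camera call. They do not tell look-alikes from the thing itself.
- cut_out(camera, target): "mask" (384x512 bool, what is visible of it) and "point" ([column, row] in pixels, amid what is visible of it).
- landmark_of(camera, target): "point" ([column, row] in pixels: a listed point, or the origin of a listed thing).
The state is a dict: "time_s": time; "qpos": joint angles; "qd": joint speeds; "joint_torque": joint torques, N m; "tool_pos": TCP position; "orientation": TCP orientation; "ft_force": force on the tool from outside, world axes, zero at the start; "torque": the same for the moment, N m; "gripper_width": finger opening in mm.
Only numpy, scipy, OpenCV 4.12 (cv2) and the standard library are available. Lean on these libraries where they do the work, as an engineer would, in place of code of your own. Each camera call takes 0.05 s, during which the arm holds its last target.

## Task

Weigh the sesame biscuit without touching it by hand: take the flat steel lifter by its handle, slide the blade under the biscuit (the wooden stop keeps it from running away), carry it over and tip the blade so that the biscuit slides gently, not falling from a height, onto the middle part of the scale's pan, where it must lie flat, right way up and still. Then lay the lifter flat on the counter, clear of the scale and the stop, and let go; leave the jar, the tin and the carton where they are.

Things in the scene. Friction and masses are not known exactly. Their poses are not given: they have to be found in the camera images.
- biscuit: Round brown sesame biscuit, rigid, 80 mm across, 12 mm thick, about 70 g, flat on the counter, its edge 3 to 22 mm in front of the stop. Origin at the centre of its underside, z up. The flat underside is only 60 mm across; from there the edge slopes up and out to the full 80 mm at 5 mm height, so a thin blade gets under it when the stop holds it.
- stop: Wooden batten fixed to the counter, 20 mm thick (along its x), 220 mm long (along its y), 24 mm high. Origin at the centre of its underside. Its -x face, 10 mm from the origin, faces the biscuit; push along its +x to slide under the biscuit. It does not move.
- lifter: Flat steel lifter, loose, 250 g: level blade 170 x 80 x 2 mm under a wooden handle bar on a neck. Origin on the underside below the handle's middle, +x to the front edge, z up. Blade from x -45 to +125 mm. Handle 90 mm long (x), 22 mm wide (y, grip across this), 24 mm high, centre 44 mm above the underside; neck 30 mm long, 12 mm wide: 30 mm free beside it between blade and handle.
- lifter_edge (a point): Middle of the lifter's front edge, on the underside: 125 mm ahead of the lifter's origin along its x. Axes as the lifter's. The blade is polished (friction about 0.25): the biscuit starts to slide when tipped 11 to 17 degrees and slides off freely at 30.
- scale: White counter scale, fixed to the counter, with a flat square steel pan on top, without rim, 190 x 190 mm, its upper face 60 mm above the counter. Origin on the counter below the pan's centre. A dark display strip 35 mm high runs along its -x side and reaches 140 mm from the origin.
- pan (a point): Centre of the upper face of the scale's pan (60 mm above the counter). The pan does not give way.
- jar: Bystander: brown jar with yellow lid, 80 mm across, 140 mm tall. Origin at the centre of its underside. Leave alone.
- tin: Bystander: green tin with brass lid, 72 mm across, 102 mm tall. Origin at the centre of its underside. Leave alone.
- carton: Bystander: cardboard carton with a red band, 50 x 80 x 100 mm tall. Origin at the centre of its underside. Leave alone.
Not all that is in view belongs to the job. There is more than one size of the stop; the one meant has the size given above.

How it is judged (in metres and radians):
On the way, in this order (a step that is already met when the one before it is completed fails the run):
1. the biscuit is carried by the lifter, clear of the counter (height (world z) of biscuit above 0.025 m and contact force between biscuit and lifter above 0.1 N and contact force between biscuit and stop below 0.05 N), for 0.2 s.
2. over the pan, the lifter is tipped by more than 9 degrees with the biscuit on it (horizontal distance between biscuit and pan below 0.12 m and angle between lifter's own z axis and vertical above 0.15 rad and contact force between biscuit and lifter above 0.03 N).
At the end, for the whole second after the job is handed in: The biscuit lies flat (within 5 degrees), right way up and still on the scale's pan, its centre within 50 mm of the pan's centre; the lifter lies flat (within 3 degrees) and still on the counter, touching neither scale nor stop (horizontal distance between biscuit and pan below 0.05 m and z of biscuit in the frame of pan between -0.004 and 0.004 m and angle between biscuit's own z axis and vertical below 0.08 rad and linear speed of each of biscuit, lifter below 0.02 m/s and height (world z) of lifter below 0.006 m and angle between lifter's own z axis and vertical below 0.06 rad and contact force between lifter and scale below 0.02 N and contact force between lifter and stop below 0.02 N).
It fails at once if the gripper touched the biscuit (contact force between any of the fingers, the arm and biscuit above 0.3 N).
It fails at once if the biscuit was dropped or flung (faster than 0.8 m/s, a free fall of 3 cm) (linear speed of biscuit above 0.8 m/s).
It fails at once if the jar, the tin or the carton was moved by more than 25 mm (distance of any of jar, tin, carton from where it was at the start of the episode above 0.025 m).
It also fails if it takes over 67 s, if anything falls off the work surface, if the arm or the gripper's body presses on something with over 40 N, if the wrist force passes 120 N, or if a joint passes its speed limit or range.

## Working session

There is one attempt and no reset: what is moved stays moved. The work goes in short steps, Python scripts to look and compute and a shell command to move; the robot and the scene stay as the last step left them, time stands still between calls to the robot, and variables do not carry over. Pictures are saved under pics/ and viewed, and the job is handed in when it is done.

```bash
ls; mkdir -p pics; python3 - <<'E'
from bench import *
import cv2
print(get_state())
for n in("scene","top"):
    p,d=snapshot(n); cv2.imwrite(f"pics/{n}0.png",p[:,:,::-1]); print(camera_params(n))
E
```

```text
pics
{'time_s': 0.0, 'qpos': array([-1.20812184e+00,  8.79397234e-02,  1.37223869e+00, -1.23798147e-05,
        1.68359403e+00, -1.03098409e-01]), 'qd': array([-0.00018916,  0.00043458, -0.00102745, -0.00227639,  0.00020354,
       -0.00116682]), 'joint_torque': array([ 2.20525567e-04, -3.40176165e+01, -3.02428865e+01,  7.17449281e-02,
        3.26940045e-02, -1.56850183e-04]), 'tool_pos': array([ 246.8104938 , -490.90158883,  204.3204252 ]), 'orientation': array([-3.13942317e+00, -2.12095748e-04,  4.65771290e-01]), 'ft_force': array([ 0.4898935 ,  0.1911477 , -0.60741733]), 'torque': array([0.01513186, 0.02216297, 0.01876008]), 'gripper_width': 94.001317560082}
{'fx': 395.96588384635174, 'fy': 395.96588384635174, 'cx': 255.91010543944677, 'cy': 191.97666599312126, 'k1': -0.04537683553522374, 'view': array([[ 8.13738452e-01,  5.80849759e-01,  2.10544336e-02,
        -4.80344171e+02],
       [-3.68104924e-01,  4.86984702e-01,  7.92050923e-01,
         1.43822360e+02],
       [ 4.49809401e-01, -6.52272533e-01,  6.10091834e-01,
        -1.44301194e+03],
       [ 0.00000000e+00,  0.00000000e+00,  0.00000000e+00,
         1.00000000e+00]])}
{'fx': 454.26357157480356, 'fy': 454.26357157480356, 'cx': 256.6486794493748, 'cy': 186.92040522398497, 'k1': -0.12521210892334592, 'view': array([[-2.47429235e-02, -9.99598246e-01,  1.38251093e-02,
         1.59732616e+01],
       [ 9.82702553e-01, -2.17811697e-02,  1.83905606e-01,
        -6.00480789e+02],
       [-1.83530594e-01,  1.81363325e-02,  9.82846679e-01,
        -1.17119040e+03],
       [ 0.00000000e+00,  0.00000000e+00,  0.00000000e+00,
         1.00000000e+00]])}
```

View pics/scene0.png

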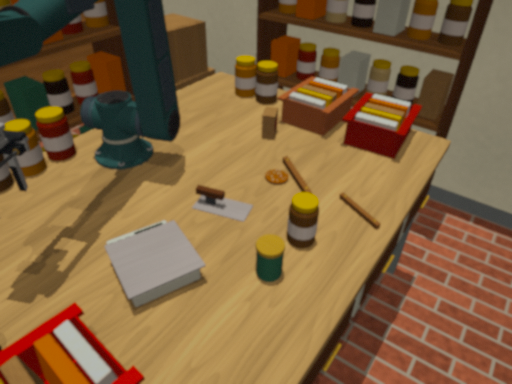

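View pics/top0.png

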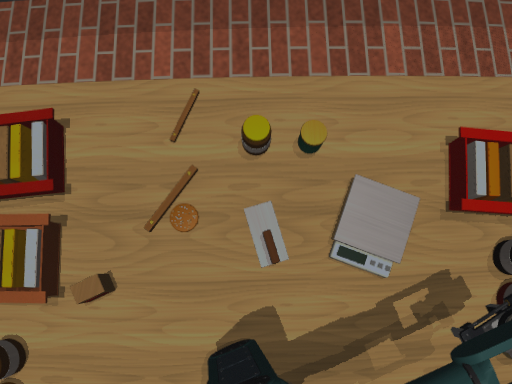

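The scene view shows the lifter at about (220,203), the biscuit at (276,177), the stop at (296,174) and a shorter batten at (360,210). In the top view the biscuit is at (184,217), the stop at (172,198), the lifter at (266,234) and the scale at (375,225). Next I'll locate them precisely.

```bash
cat > h.py <<'E'
from bench import *
import numpy as np, cv2
def ray(cam,px):
    c=camera_params(cam);K=np.array([[c['fx'],0,c['cx']],[0,c['fy'],c['cy']],[0,0,1]])
    px=np.asarray(px,float).reshape(-1,2)
    q=(px-[c['cx'],c['cy']])/[c['fx'],c['fy']]; s=q.copy()
    for _ in range(20): s=q/(1+c['k1']*(s**2).sum(1,keepdims=True))
    V=c['view'];R=V[:3,:3];o=-R.T@V[:3,3]
    d=np.c_[s[:,0],-s[:,1],-np.ones(len(s))]@R
    return o,d
def onz(cam,px,z):
    o,d=ray(cam,px); t=(z-o[2])/d[:,2]
    return o+d*t[:,None]
def proj(cam,P):
    c=camera_params(cam);P=np.asarray(P,float).reshape(-1,3)
    q=P@c['view'][:3,:3].T+c['view'][:3,3]
    s=np.c_[q[:,0]/-q[:,2],-q[:,1]/-q[:,2]]
    s=s*(1+c['k1']*(s**2).sum(1,keepdims=True))
    return s*[c['fx'],c['fy']]+[c['cx'],c['cy']]
E
python3 - <<'E'
from h import *
for cam in("top","scene"):
    p,d=snapshot(cam)
    for n,z in(("biscuit",12),("stop",24),("lifter",2),("scale",60),("jar",140),("tin",102),("carton",100)):
        for r in cut_out(cam,n)[:3]:
            m=r['mask'].astype(np.uint8); ys,xs=np.nonzero(m)
            P=onz(cam,np.c_[xs,ys],z)[:,:2].astype(np.float32); rect=cv2.minAreaRect(P)
            print(cam,n,round(r['confidence'],2),np.round(r['point']),"rect",np.round(rect[0],1),np.round(rect[1],1),round(rect[2],1), P.mean(0))
    for n,z in(("lifter",0),("lifter_edge",0),("pan",60),("biscuit",0),("stop",0)):
        for r in landmark_of(cam,n)[:2]: print(cam,"lm",n,round(r['confidence'],2),np.round(onz(cam,r['point'],z)[0],1))
print(get_state()['time_s'])
E
```

```text
top biscuit 0.81 [186. 218.] rect [528.9 205.7] [75.2 78.3] 89.8 [529.01843 205.377  ]
top stop 0.96 [171. 200.] rect [581.5 239.5] [ 25.9 218.9] 53.1 [580.75616 240.69902]
top lifter 0.58 [265. 234.] rect [480.6 -21.2] [172.  85.] 14.6 [479.06558  -20.979208]
top scale 0.75 [371. 224.] rect [ 485.3 -312.2] [190.3 244.3] 67.8 [ 486.65164 -309.93192]
top jar 0.8 [258. 134.] rect [722.6   4.3] [ 72.2 104.7] 88.3 [721.1923      3.0707228]
top tin 0.95 [313. 134.] rect [ 726.5 -147.2] [70.4 97.6] 61.1 [ 725.76154 -147.96783]
top tin 0.67 [374. 228.] rect [ 481.2 -300.6] [184.2 235.3] 68.2 [ 482.23904 -298.4704 ]
top carton 0.56 [ 90. 288.] rect [340.4 427.2] [ 60.7 107.2] 24.0 [340.62204 427.45282]
top lm lifter 0.89 [435.6 -31.7   0. ]
top lm lifter_edge 0.95 [560.7   7.    0. ]
top lm pan 0.6 [ 508.7 -319.4   60. ]
top lm biscuit 0.84 [519.1 203.2   0. ]
top lm stop 0.95 [828.4 207.6   0. ]
top lm stop 0.56 [573.3 230.1   0. ]
scene biscuit 0.7 [275. 175.] rect [531.5 198.3] [74.3 82.1] 34.5 [532.9325  198.22632]
scene stop 0.76 [362. 209.] rect [831.9 186.4] [ 33.6 177.1] 65.4 [837.77
[... 275 characters left out ...]
3987]
scene scale 0.69 [151. 259.] rect [ 517.  -326.2] [192.9 239.3] 67.7 [ 523.48444 -333.72086]
scene jar 0.67 [301. 217.] rect [772.1 -65.7] [ 73.9 209.8] 24.6 [775.2495  -71.35537]
scene tin 0.72 [268. 259.] rect [ 763.7 -190.1] [ 69.8 149.8] 35.6 [ 762.0249  -192.25565]
scene carton 0.76 [270. 123.] rect [387.4 361.4] [ 55.7 249.6] 31.4 [390.4063  357.93704]
scene lm lifter 0.9 [444.3 -35.   -0. ]
scene lm lifter 0.15 [344.2 421.5   0. ]
scene lm lifter_edge 0.82 [566.4  -6.2   0. ]
scene lm pan 0.75 [ 514.4 -330.1   60. ]
scene lm biscuit 0.74 [523.5 207.4   0. ]
scene lm biscuit 0.65 [742.8  -1.    0. ]
scene lm stop 0.84 [565.5 262.5  -0. ]
scene lm stop 0.65 [820.8 215.7   0. ]
1.4
```

```bash
python3 - <<'E'
import cv2
t=cv2.imread('pics/top0.png')[140:290,130:430]
cv2.imwrite('pics/topz.png',cv2.resize(t,None,fx=2.6,fy=2.6,interpolation=cv2.INTER_CUBIC))
E
```

```text
(no output)
```

View pics/topz.png

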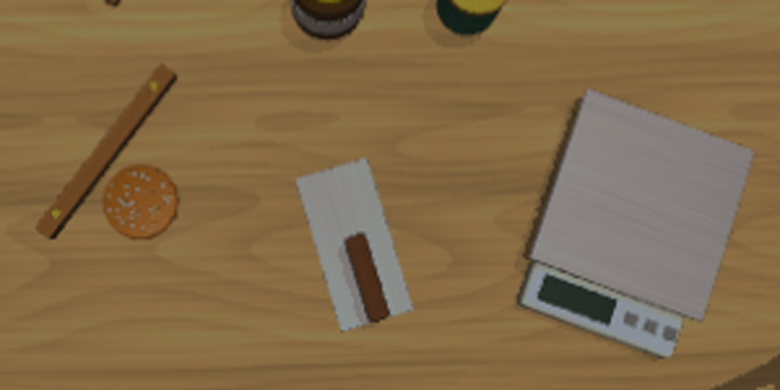

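```bash
python3 -m inch '[[9.4,0,0,-60,0],[9.4,0,0,-60,0],[9.4,0,0,-60,0],[9.4,0,0,-60,0],[9.4,0,0,-60,0],[9.4,0,0,-60,0],[9.4,0,0,-60,0],[9.4,0,0,-60,0],[9.4,0,0,-60,0],[9.4,0,0,-60,0],[9.4,0,0,-60,0],[9.4,0,0,-60,0]]'; python3 -c "
from bench import *
s=get_state();print(s['qpos'],s['tool_pos'],s['orientation'])"
```

```text
time_s: 2.6
tool_pos: [213.7, -424.6, 611.9]
orientation: [3.113, 0.001, 0.466]
ft_force: [-0.3, -0.0, -0.1]
gripper_width: 94.0
[-1.22608074  0.26673357  0.27384127  0.00528688  2.57266424 -0.11663525] [ 213.65848329 -424.61765801  611.94119016] [3.11310900e+00 5.97513976e-04 4.65836788e-01]
```

```bash
python3 -m inch '[[9.4,0,0,-90,0],[9.4,0,0,-90,0],[9.4,0,0,-90,0],[9.4,0,0,-90,0],[9.4,0,0,-90,0],[9.4,0,0,-90,0]]'; python3 -c "
from bench import *
s=get_state();print(s['qpos'],s['tool_pos'],s['orientation'])"
```

```text
time_s: 3.2
tool_pos: [175.3, -348.7, 661.3]
orientation: [3.077, 0.005, 0.465]
ft_force: [-0.2, 0.8, -0.1]
gripper_width: 93.9
[-1.25488222  0.14837406  0.27414544  0.01062036  2.65421741 -0.14016834] [ 175.34523314 -348.66129202  661.32662106] [3.07674316 0.00474532 0.46547366]
```

```bash
python3 -m inch '[[9.4,0,0,5,0],[9.4,0,0,10,0],[9.4,0,0,15,0],[9.4,0,0,20,0],[9.4,0,0,20,0]]'; python3 -c "
from bench import *
s=get_state();print(s['qpos'],s['tool_pos'],s['orientation'])"
```

```text
time_s: 3.7
tool_pos: [180.3, -360.1, 452.0]
orientation: [3.093, 0.002, 0.466]
ft_force: [-0.5, -0.9, -0.5]
gripper_width: 94.7
[-1.25187071 -0.18730215  1.13799845  0.00569383  2.14296706 -0.14368769] [ 180.2736807  -360.08857405  452.00897491] [3.09348618e+00 2.27559724e-03 4.65756272e-01]
```

```bash
cat >> h.py <<'E'
from scipy.spatial.transform import Rotation as Ro
def tool():
    s=get_state(); return np.array(s['tool_pos']), Ro.from_euler('xyz',s['orientation']).as_matrix()
def plan(target_tcp, yaw=None):
    """shift in tool cm and twist deg so that TCP reaches target; yaw: wanted azimuth (deg) of tool x"""
    p,R=tool(); sh=R.T@(np.asarray(target_tcp)-p)/10
    tw=None
    if yaw is not None:
        d=np.array([np.cos(np.radians(yaw)),np.sin(np.radians(yaw)),0]); v=R.T@d
        tw=np.degrees(np.arctan2(v[1],v[0]))
    s=get_state()
    print("t",round(s['time_s'],2),"tcp",p.round(1),"toolz",R[:,2].round(4),"q",np.round(s['qpos'],3))
    print("shift cm",sh.round(2),"twist",tw)
E
python3 - <<'E'
from h import *
import bench
print({k:getattr(bench,k) for k in dir(bench) if 'grip' in k.lower()})
plan([442,-32,70],14.6)
# scale pan corners
c=np.array([(587,90),(753,150),(703,320),(528,258)])/2.6+[130,140]
P=onz("top",c,60);print(P.round(1),P.mean(0))
e=P[0]-P[3];print(np.degrees(np.arctan2(e[1],e[0]))); e=P[1]-P[2];print(np.degrees(np.arctan2(e[1],e[0])),np.linalg.norm(e))
# depth check of pan
E
```

```text
{'grip_depth': -18.8}
t 3.7 tcp [ 180.3 -360.1  452. ] toolz [ 0.0196 -0.044  -0.9988] q [-1.252 -0.187  1.138  0.006  2.143 -0.144]
shift cm [ 38.21 -19.37  37.23] twist 12.078322780131737
[[ 628.  -269.4   60. ]
 [ 560.  -443.5   60. ]
 [ 385.1 -375.7   60. ]
 [ 454.2 -197.3   60. ]] [ 506.82478685 -321.47011854   60.        ]
-22.517740057456834
-21.188810224893604 187.5527678689546
```

```bash
python3 -m inch '[[9.4,38.2,-19.4,32,12],[9.4,38.2,-19.4,32,12],[9.4,38.2,-19.4,32,12],[9.4,38.2,-19.4,32,12],[9.4,38.2,-19.4,32,12],[9.4,38.2,-19.4,32,12],[9.4,38.2,-19.4,32,12],[9.4,38.2,-19.4,32,12],[9.4,38.2,-19.4,32,12],[9.4,38.2,-19.4,32,12],[9.4,38.2,-19.4,32,12],[9.4,38.2,-19.4,32,12]]'; python3 - <<'E'
from h import *
plan([442,-32,25],14.6)
p,d=snapshot("top"); cv2.imwrite("pics/top1.png",cv2.resize(p[140:300,180:380,::-1],None,fx=3,fy=3))
E
```

```text
time_s: 4.9
tool_pos: [440.8, -32.1, 122.1]
orientation: [3.085, 0.0, 0.261]
ft_force: [-0.8, -0.2, -0.2]
gripper_width: 93.6
t 4.9 tcp [440.8 -32.1 122.1] toolz [ 0.0143 -0.0547 -0.9984] q [-0.16  -0.138  1.758 -0.052  1.499  1.153]
shift cm [ 0.12 -0.53  9.69] twist 0.37982559258299936
```

View pics/top1.png

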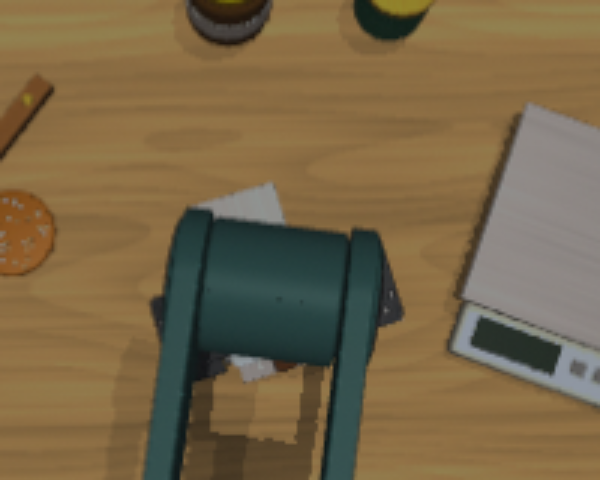

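The arm hides the handle in this view. The lifter's blade tip shows at (235,205) in line with the gripper, and the jaws straddle the estimated handle line. I'll descend and grip.

```bash
python3 -m inch '[[9.4,0,-0.3,5,0],[9.4,0.1,-0.5,8,0],[9.4,0.1,-0.5,9.6,0],[2,0.1,-0.5,9.6,0],[1,0.1,-0.5,9.6,0],[1,0.1,-0.5,9.6,0],[1,0.1,-0.5,9.6,0],[1,0.1,-0.5,9.6,0],[1,0.1,-0.5,9.6,0],[1,0.1,-0.5,9.6,0],[1,0.1,-0.5,9.6,0]]'; python3 - <<'E'
from h import *
plan([442,-32,60],14.6)
p,d=snapshot("scene"); cv2.imwrite("pics/s1.png",cv2.resize(p[120:270,140:340,::-1],None,fx=3.5,fy=3.5))
E
```

```text
time_s: 6.05
tool_pos: [444.7, -35.6, 31.5]
orientation: [3.08, -0.009, 0.257]
ft_force: [0.3, -0.0, 0.1]
gripper_width: 33.4
t 6.05 tcp [444.7 -35.6  31.5] toolz [ 0.0242 -0.0575 -0.9981] q [-0.165 -0.061  1.878 -0.055  1.292  1.163]
shift cm [-0.15 -0.24 -2.87] twist 0.07527645372216842
```

View pics/s1.png

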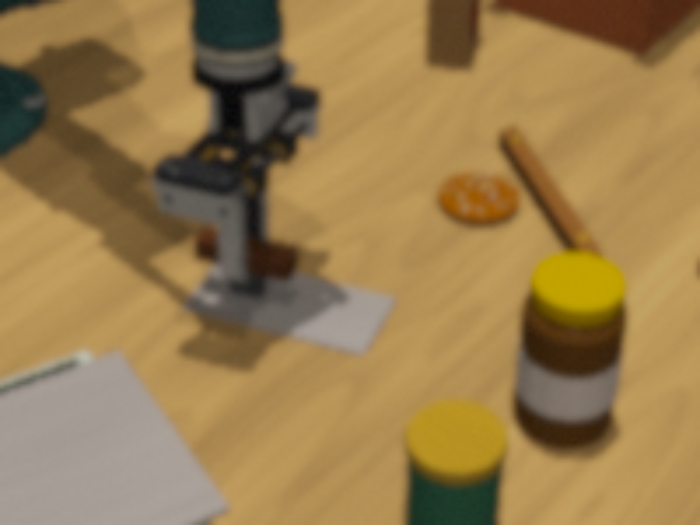

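The fingers are on either side of the handle at (245,250) and still closing.

```bash
python3 -m inch '[[1,0,0,0.3,0],[1,0,0,0.3,0],[1,0,0,0.3,0],[1,0,0,0.3,0],[1,0,0,0.3,0]]'; python3 -m inch '[[1,0,0,0,0],[1,0,0,-3,0],[1,0,0,-3,0],[1,0,0,-3,0]]';python3 - <<'E'
from h import *
plan([442,-32,60],14.6)
p,d=snapshot("scene"); cv2.imwrite("pics/s2.png",cv2.resize(p[120:270,140:340,::-1],None,fx=3.5,fy=3.5))
E
```

```text
time_s: 6.6
tool_pos: [445.2, -35.6, 29.6]
orientation: [3.08, -0.01, 0.257]
ft_force: [-1.6, 1.7, 7.4]
gripper_width: 22.8
time_s: 7.0
tool_pos: [444.1, -34.1, 57.9]
orientation: [3.08, -0.009, 0.257]
ft_force: [0.4, 0.7, -3.0]
gripper_width: 22.2
t 7.0 tcp [444.1 -34.1  57.9] toolz [ 0.0244 -0.0576 -0.998 ] q [-0.162 -0.09   1.848 -0.054  1.351  1.163]
shift cm [-0.15 -0.24 -0.22] twist 0.07306441986766432
```

View pics/s2.png

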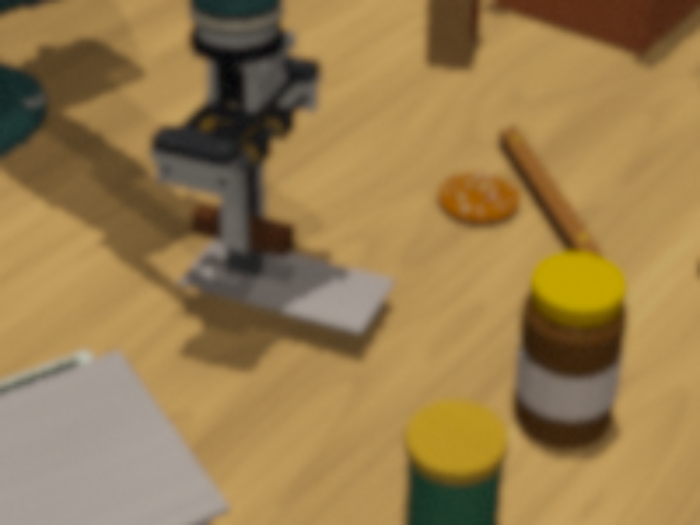

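The lifter is up and level enough, with its blade tip at (390,290) and its shadow offset below. Next it goes to a pre-scoop pose, turned in line with the stop's normal.

```bash
python3 - <<'E'
from h import *
plan([410,46,60],53.1)
plan([410,46,33],53.1)
E
```

```text
t 7.05 tcp [443.3 -34.   57.1] toolz [ 0.0223 -0.0572 -0.9981] q [-0.162 -0.089  1.849 -0.054  1.351  1.163]
shift cm [-1.19 -8.55 -0.83] twist -38.36107629043648
t 7.05 tcp [443.3 -34.   57.1] toolz [ 0.0223 -0.0572 -0.9981] q [-0.162 -0.089  1.849 -0.054  1.351  1.163]
shift cm [-1.21 -8.71  1.87] twist -38.36107629043648
```

```bash
python3 -m inch '[[1,-0.4,-2,-0.8,-8],[1,-0.8,-5,-0.8,-16],[1,-1.2,-8.6,-0.8,-24],[1,-1.2,-8.6,-0.8,-32],[1,-1.2,-8.6,-0.8,-38.5],[1,-1.2,-8.7,0,-38.5],[1,-1.2,-8.7,1,-38.5],[1,-1.2,-8.7,1.9,-38.5],[1,-1.2,-8.7,1.9,-38.5],[1,-1.2,-8.7,1.9,-38.5]]'; python3 - <<'E'
from h import *
plan([410,46,33],53.1)
p,d=snapshot("scene"); cv2.imwrite("pics/s3.png",cv2.resize(p[120:270,140:340,::-1],None,fx=3.5,fy=3.5))
E
```

```text
time_s: 8.05
tool_pos: [410.4, 45.6, 33.2]
orientation: [3.089, 0.033, 0.926]
ft_force: [0.3, 0.4, -2.1]
gripper_width: 21.7
t 8.05 tcp [410.4  45.6  33.2] toolz [ 0.0223 -0.0575 -0.9981] q [ 0.023 -0.131  1.937 -0.06   1.314  0.681]
shift cm [ 0.01 -0.06  0.02] twist 0.07153212589128342
```

View pics/s3.png

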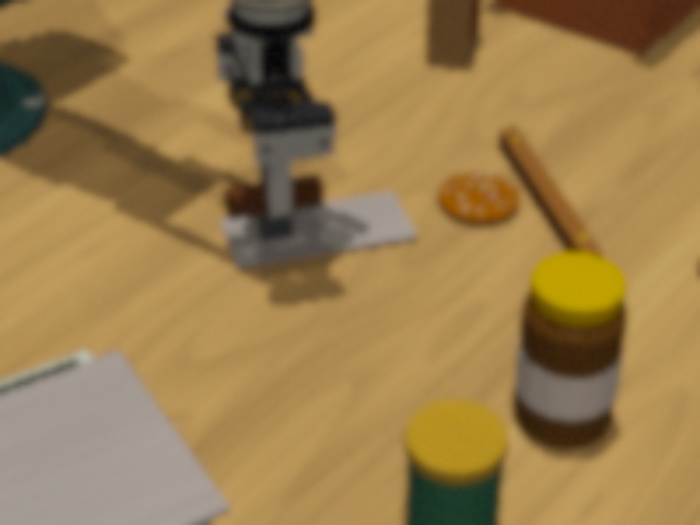

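```bash
python3 -m inch '[[1,0,0,0.3,0],[6,0,0,0.3,0],[6,0,0,0.3,0],[6,0,0,0.3,0],[6,0,0,0.3,0],[6,0,0,0.3,0],[6,0,0,-5,0],[6,0,0,-10,0],[6,0,0,-15,0],[6,0,0,-20,0],[6,0,0,-25,0],[6,0,0,-30,0]]'; python3 - <<'E'
from h import *
plan([190,353,560],55)
E
```

```text
time_s: 9.3
tool_pos: [403.3, 63.0, 332.5]
orientation: [3.087, 0.031, 0.927]
ft_force: [0.5, -0.9, -0.9]
gripper_width: 60.0
t 9.3 tcp [403.3  63.  332.5] toolz [ 0.0248 -0.0574 -0.998 ] q [ 0.067 -0.229  1.419 -0.063  1.931  0.686]
shift cm [  9.7  -33.16 -24.9 ] twist -1.7622149154887778
```

```bash
python3 -m inch '[[6,9.7,-33.2,-25,-2],[6,9.7,-33.2,-25,-2],[6,9.7,-33.2,-25,-2],[6,9.7,-33.2,-25,-2],[6,9.7,-33.2,-25,-2],[6,9.7,-33.2,-25,-2],[6,9.7,-33.2,-25,-2],[6,9.7,-33.2,-25,-2],[6,9.7,-33.2,-25,-2],[6,9.7,-33.2,-25,-2]]'; python3 -m inch '[[6,0,0,-90,0],[6,0,0,-90,0],[6,0,0,-90,0],[6,0,0,-90,0],[6,0,0,-90,0],[6,0,0,-90,0],[6,0,0,-90,0],[6,0,0,-90,0],[6,0,0,-90,0],[6,0,0,-90,0]]'; python3 - <<'E'
from h import *
plan([190,353,560],55)
E
```

```text
time_s: 10.3
tool_pos: [189.2, 355.4, 560.0]
orientation: [3.089, 0.031, 0.967]
ft_force: [-0.4, 0.5, -0.4]
gripper_width: 60.1
time_s: 11.3
tool_pos: [192.3, 360.2, 644.5]
orientation: [3.085, -0.02, 0.965]
ft_force: [-0.1, -0.4, -0.2]
gripper_width: 59.9
t 11.3 tcp [192.3 360.2 644.5] toolz [ 0.0577 -0.0163 -0.9982] q [ 0.991  0.192  0.275 -0.122  2.654  1.488]
shift cm [-0.89 -0.26  8.43] twist 0.23745090764919477
```

```bash
python3 -m inch '[[6,-60,0,-80,0],[6,-60,0,-80,0]]'; python3 -m inch '[[6,-60,0,-80,0],[6,-60,0,-80,0]]';  python3 -m inch '[[6,-60,0,-80,0],[6,-60,0,-80,0]]'; python3 - <<'E'
from h import *
plan([190,353,560],55)
E
```

```text
time_s: 11.5
tool_pos: [171.3, 334.8, 669.1]
orientation: [3.077, -0.081, 0.969]
ft_force: [-0.6, -1.1, 0.3]
gripper_width: 60.4
time_s: 11.7
tool_pos: [148.1, 308.3, 691.8]
orientation: [3.068, -0.144, 0.973]
ft_force: [-0.3, 0.5, -0.3]
gripper_width: 60.0
time_s: 11.9
tool_pos: [123.4, 282.0, 711.2]
orientation: [3.058, -0.204, 0.978]
ft_force: [-0.6, 0.2, -0.2]
gripper_width: 60.1
t 11.9 tcp [123.4 282.  711.2] toolz [ 0.1821  0.1209 -0.9758] q [ 1.096  0.009  0.274 -0.23   2.655  1.483]
shift cm [ 6.35  0.15 16.83] twist 0.053489976197385034
```

```bash
python3 - <<'E'
from h import *
plan([-30,330,650],54)
p,R=tool()
a=np.radians(95); print(R.T@np.array([-60*np.cos(a),-60*np.sin(a),80]))
E
```

```text
t 11.9 tcp [123.4 282.  711.2] toolz [ 0.1821  0.1209 -0.9758] q [ 1.096  0.009  0.274 -0.23   2.655  1.483]
shift cm [ -5.74 -15.78   3.76] twist 1.0717485337996127
[-29.46096666  44.93467011 -84.33816968]
```

```bash
python3 -m inch '[[6,-5.7,-15.8,3.8,0],[6,-5.7,-15.8,3.8,0],[6,-5.7,-15.8,3.8,0],[6,-5.7,-15.8,3.8,0],[6,-5.7,-15.8,3.8,0],[6,-5.7,-15.8,3.8,0]]'; python3 -m inch '[[6,-30,45,-84,0],[6,-30,45,-84,0],[6,-30,45,-84,0]]';  python3 -c "
from h import *
plan([-30,330,650],54)"; python3 -m inch '[[6,-30,45,-84,0],[6,-30,45,-84,0]]'; python3 -c "
from h import *
plan([-30,330,650],54)"
```

```text
time_s: 12.5
tool_pos: [-28.8, 332.4, 648.5]
orientation: [3.057, -0.2, 0.979]
ft_force: [0.3, -0.3, 0.1]
gripper_width: 60.1
time_s: 12.8
tool_pos: [-2.8, 287.9, 718.2]
orientation: [3.067, -0.266, 0.982]
ft_force: [0.6, 0.5, -0.8]
gripper_width: 59.9
t 12.8 tcp [ -2.8 287.9 718.2] toolz [ 0.2075  0.1766 -0.9622] q [ 1.654e+00 -1.000e-03  2.750e-01 -4.920e-01  2.654e+00  1.792e+00]
shift cm [ 0.13 -5.11  6.75] twist 1.16416993212281
time_s: 13.0
tool_pos: [14.4, 244.1, 737.7]
orientation: [3.073, -0.322, 0.983]
ft_force: [0.0, 0.2, 1.8]
gripper_width: 59.9
t 13.0 tcp [ 14.4 244.1 737.7] toolz [ 0.232   0.2252 -0.9463] q [ 1.633 -0.069  0.274 -0.552  2.655  1.705]
shift cm [ 1.67 -9.11  9.2 ] twist 1.1646677531280845
```

```bash
python3 - <<'E'
from h import *
plan([-150,225,690],54)
p,R=tool()
a=np.radians(127); print(R.T@np.array([-60*np.cos(a),-60*np.sin(a),80]))
E
```

```text
t 13.0 tcp [ 14.4 244.1 737.7] toolz [ 0.232   0.2252 -0.9463] q [ 1.633 -0.069  0.274 -0.552  2.655  1.705]
shift cm [-11.66 -12.68   0.27] twist 1.1646677531280845
[  6.48718638  62.09265318 -78.11798022]
```

```bash
python3 -m inch '[[6,-11.7,-12.7,0.3,0],[6,-11.7,-12.7,0.3,0],[6,-11.7,-12.7,0.3,0],[6,-11.7,-12.7,0.3,0],[6,-11.7,-12.7,0.3,0],[6,-11.7,-12.7,0.3,0]]'; python3 -c "
from h import *
plan([-150,225,690],54)"; python3 -m inch '[[6,6,62,-78,0],[6,6,62,-78,0]]';  python3 -c "
from h import *
plan([-30,330,650],54)"
```

```text
time_s: 13.6
tool_pos: [-151.5, 226.6, 688.9]
orientation: [3.072, -0.32, 0.988]
ft_force: [1.5, -0.1, -0.2]
gripper_width: 60.1
t 13.6 tcp [-151.5  226.6  688.9] toolz [ 0.2307  0.2237 -0.9469] q [ 2.367 -0.044  0.448 -0.722  2.634  2.307]
shift cm [-0.02  0.23 -0.1 ] twist 1.4254806550122763
time_s: 13.8
tool_pos: [-104.3, 230.8, 731.4]
orientation: [3.091, -0.374, 0.989]
ft_force: [-0.5, 0.1, 1.0]
gripper_width: 59.9
t 13.8 tcp [-104.3  230.8  731.4] toolz [ 0.2421  0.277  -0.9299] q [ 2.28  -0.008  0.274 -0.89   2.654  2.032]
shift cm [ 8.55  0.16 12.11] twist 1.7461339119304202
```

```bash
python3 - <<'E'
from h import *
p,d=snapshot("top"); cv2.imwrite("pics/top4.png",cv2.resize(p[140:300,130:330,::-1],None,fx=3.8,fy=3.8,interpolation=cv2.INTER_CUBIC))
np.save("top4.npy",p)
for n,z in(("lifter",0),("lifter_edge",0),("biscuit",0),("stop",0)):
    for r in landmark_of("top",n)[:2]: print("lm",n,round(r['confidence'],2),np.round(onz("top",r['point'],z)[0],1))
o,_=ray("top",[0,0]);print(o)
_,R=tool();print(R)
E
```

```text
lm lifter 0.78 [410.2  41.7   0. ]
lm lifter_edge 0.96 [486.6 147.1   0. ]
lm lifter_edge 0.24 [530.6 206.    0. ]
lm biscuit 0.85 [530.1 206.5   0. ]
lm biscuit 0.68 [484.2 150.5   0. ]
lm stop 0.82 [590.  236.7   0. ]
lm stop 0.64 [826.  199.7   0. ]
[ 375.5399596    24.12876893 1261.31154806]
[[ 0.51445606  0.82429296  0.23638121]
 [ 0.77574201 -0.5648452   0.28137916]
 [ 0.36545765  0.03861362 -0.93002672]]
```

View pics/top4.png

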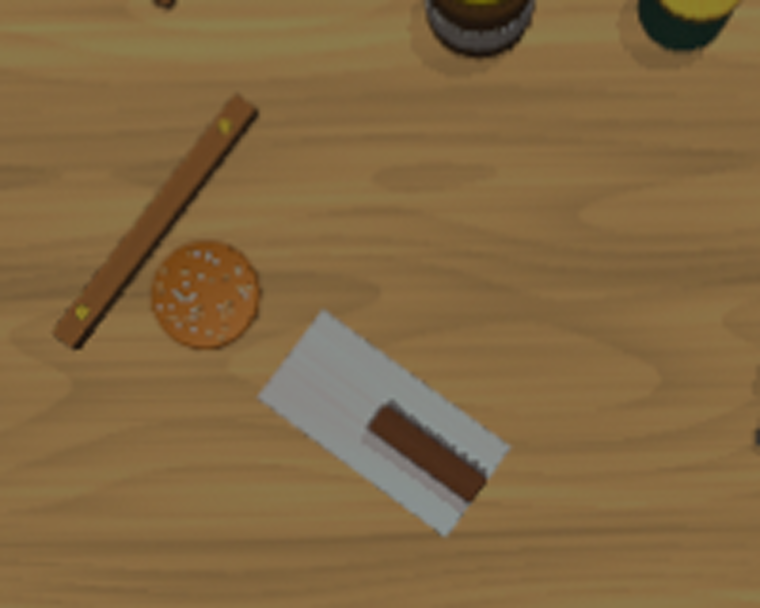

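The lifter lies at zoomed (385,420), with its front edge midpoint at (290,353) facing the biscuit at (206,294). The stop is behind the biscuit.

```bash
python3 - <<'E'
from h import *
f=lambda a:np.array(a)/3.8+[130,140]-0.37
P=onz("top",f([(322,310),(510,447),(446,536),(259,396)]),2)
edge=(P[0]+P[3])/2; back=(P[1]+P[2])/2; e=edge-back
print("lifter",P.round(1).tolist(),np.linalg.norm(e),np.degrees(np.arctan2(e[1],e[0])),"origin",(back+e*45/170).round(1),"edge",edge.round(1))
b=onz("top",f([(206,294)]),6)[0];print("biscuit",b)
# stop top face corners
S=onz("top",f([(237,94),(258,112),(77,350),(52,333)]),[24]);print(S.round(1)) 
e=(S[0]+S[1]-S[2]-S[3])[:2];n=np.array([-e[1],e[0]])/np.linalg.norm(e)
if n[0]<0:n=-n
print(np.linalg.norm(e)/2,np.degrees(np.arctan2(*n[::-1])), (S.mean(0)[:2]-b[:2])@n)
_,R=tool()
# twist so tool y horizontal
for tw in np.arange(-10,10,.5):
    Q=R@Ro.from_euler('z',tw,degrees=True).as_matrix()
    if abs(Q[2,1])<.006: print(tw,Q[2],"x az",np.degrees(np.arctan2(Q[1,0],Q[0,0])))
E
```

```text
lifter [[516.3, 120.9, 2.0], [413.5, -14.0, 2.0], [351.0, 33.7, 2.0], [454.4, 167.4, 2.0]] 169.31826808109903 52.50709357223093 origin [409.6  45.4   2. ] edge [485.3 144.2   2. ]
biscuit [529.350463   205.55335201   6.        ]
[[674.8 180.7  24. ]
 [660.9 165.2  24. ]
 [488.4 296.3  24. ]
 [501.  314.6  24. ]]
218.01698743175382 52.564699555231805 58.273970382215566
5.5 [ 0.36747611  0.00340829 -0.93002672] x az 50.53840249669965
6.0 [ 3.67491860e-01  2.01362206e-04 -9.30026716e-01] x az 50.000786089433795
6.5 [ 0.36747962 -0.00300558 -0.93002672] x az 49.46316887943599
```

```bash
python3 - <<'E'
from h import *
plan([220,320,520])
_,R=tool()
p=np.array([220,320,520]);print("next from there (same axes):",(R.T@(np.array([385,17,140])-p)/10).round(2))
E
```

```text
t 14.05 tcp [-103.3  228.4  732.5] toolz [ 0.2364  0.2814 -0.93  ] q [ 2.281 -0.014  0.274 -0.886  2.654  2.038]
shift cm [15.98 20.66 29.99] twist None
next from there (same axes): [-28.9   29.25  30.72]
```

```bash
python3 -m inch '[[6,16,20.6,30,6],[6,16,20.6,30,6],[6,16,20.6,30,6],[6,16,20.6,30,6],[6,16,20.6,30,6],[6,16,20.6,30,6],[6,16,20.6,30,6],[6,16,20.6,30,6],[6,16,20.6,30,6],[6,16,20.6,30,6]]';  python3 -c "
from h import *
plan([385,17,140],50);print(tool()[1])"
```

```text
time_s: 15.05
tool_pos: [221.3, 321.9, 515.6]
orientation: [3.139, -0.368, 0.871]
ft_force: [-0.7, 0.4, -1.1]
gripper_width: 60.1
t 15.05 tcp [221.3 321.9 515.6] toolz [ 0.2335  0.2737 -0.9331] q [ 0.803 -0.389  1.192  0.024  1.971  1.516]
shift cm [-25.45  32.07  30.52] twist -0.13072714247302775
[[ 0.60063249  0.76467217  0.23348893]
 [ 0.71402987 -0.6444152   0.2736611 ]
 [ 0.35972485  0.00234832 -0.93305548]]
```

```bash
python3 -m inch '[[6,-25.4,32,30.5,0],[6,-25.4,32,30.5,0],[6,-25.4,32,30.5,0],[6,-25.4,32,30.5,0],[6,-25.4,32,30.5,0],[6,-25.4,32,30.5,0],[6,-25.4,32,30.5,0],[6,-25.4,32,30.5,0],[6,-25.4,32,30.5,0],[6,-25.4,32,30.5,0],[6,-25.4,32,30.5,0],[6,-25.4,32,30.5,0]]';  python3 -c "
from h import *
plan([414,50.7,28],50);print(tool()[1])"
```

```text
time_s: 16.25
tool_pos: [385.7, 21.0, 144.4]
orientation: [3.14, -0.376, 0.876]
ft_force: [-0.6, 0.9, 0.1]
gripper_width: 60.0
t 16.25 tcp [385.7  21.  144.4] toolz [ 0.2365  0.2814 -0.93  ] q [-0.433 -0.449  1.992  0.363  1.5    0.254]
shift cm [-0.48  0.25 12.33] twist 0.18877048613603428
[[ 0.59517258  0.76800946  0.23649751]
 [ 0.71462071 -0.64043662  0.28135065]
 [ 0.36754162  0.00155382 -0.93000578]]
```

```bash
python3 -m inch '[[6,-0.4,0.2,5,0],[6,-0.5,0.2,9,0],[6,-0.5,0.2,12,0],[6,-0.5,0.2,12.3,0],[6,-0.5,0.2,12.3,0]]';  python3 - <<'E'
from h import *
plan([414,50.7,28],50)
p,d=snapshot("scene"); cv2.imwrite("pics/s5.png",cv2.resize(p[90:240,150:350,::-1],None,fx=3.5,fy=3.5))
E
```

```text
time_s: 16.75
tool_pos: [414.4, 51.6, 30.0]
orientation: [3.136, -0.378, 0.882]
ft_force: [0.3, -0.2, 0.2]
gripper_width: 60.0
t 16.75 tcp [414.4  51.6  30. ] toolz [ 0.239   0.281  -0.9295] q [-0.311 -0.288  2.122  0.377  1.183  0.257]
shift cm [-0.16  0.03  0.15] twist 0.4273413100291841
```

View pics/s5.png

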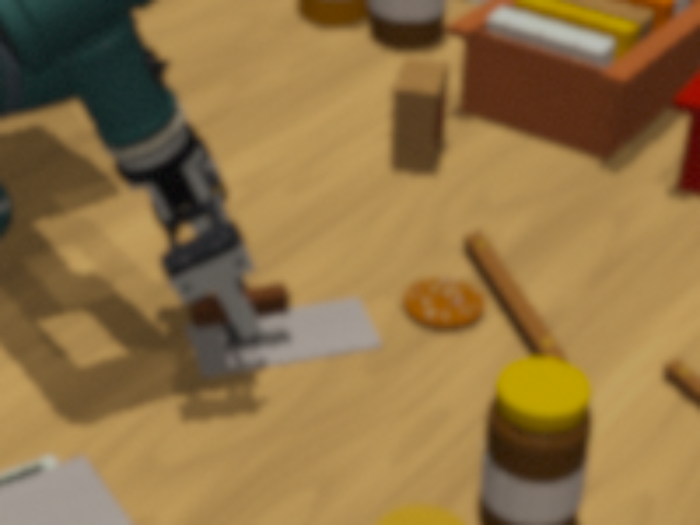

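The tilted gripper straddles the handle at zoomed (240,300); the biscuit is still at (445,303) in front of the stop. I'll close now.

```bash
python3 -m inch '[[1,-0.1,0,0,0.3],[1,-0.1,0,0,0.3],[1,-0.1,0,0,0.3],[1,-0.1,0,0,0.3],[1,-0.1,0,0,0.3],[1,-0.1,0,0,0.3],[1,-0.1,0,0,0.3],[1,-0.1,0,0,0.3],[1,-0.1,0,0,0.3],[1,-0.1,0,0,0.3],[1,-0.1,0,0,0.3]]';  python3 - <<'E'
from h import *
plan([414,50.7,28],50)
p,d=snapshot("scene"); cv2.imwrite("pics/s6.png",cv2.resize(p[90:240,150:350,::-1],None,fx=3.5,fy=3.5))
p,d=snapshot("top"); cv2.imwrite("pics/t6.png",cv2.resize(p[140:300,130:330,::-1],None,fx=3.5,fy=3.5))
for r in landmark_of("top","lifter_edge")[:2]: print(r['confidence'],onz("top",r['point'],0))
for r in landmark_of("scene","lifter_edge")[:2]: print(r['confidence'],onz("scene",r['point'],0))
for r in landmark_of("scene","biscuit")[:2]: print(r['confidence'],onz("scene",r['point'],0))
E
```

```text
time_s: 17.9
tool_pos: [412.9, 49.8, 27.4]
orientation: [3.14, -0.376, 0.873]
ft_force: [-1.0, -1.8, 4.0]
gripper_width: 21.5
t 17.9 tcp [412.9  49.8  27.4] toolz [ 0.2376  0.2803 -0.93  ] q [-0.317 -0.287  2.126  0.377  1.181  0.258]
shift cm [ 0.15  0.03 -0.  ] twist -0.05071139055457162
0.73 [[481.09701062 147.73135874   0.        ]]
0.76 [[500.31925814 142.52045872   0.        ]]
0.49 [[338.35369754 444.38638468   0.        ]]
0.73 [[525.98702264 196.22046983   0.        ]]
```

View pics/s6.png

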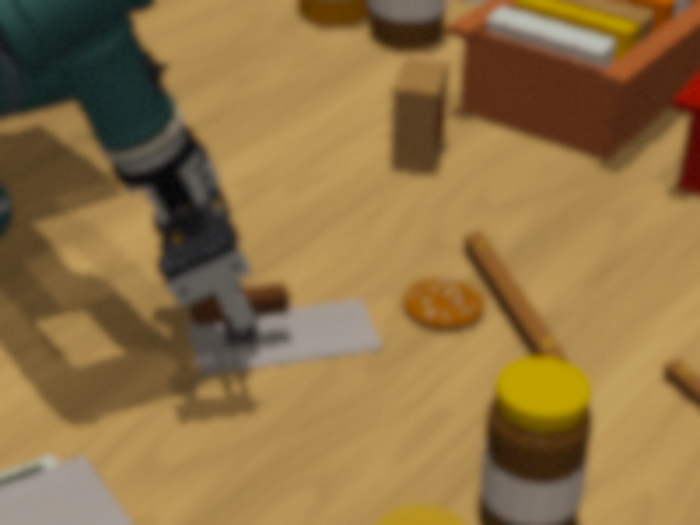

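View pics/t6.png

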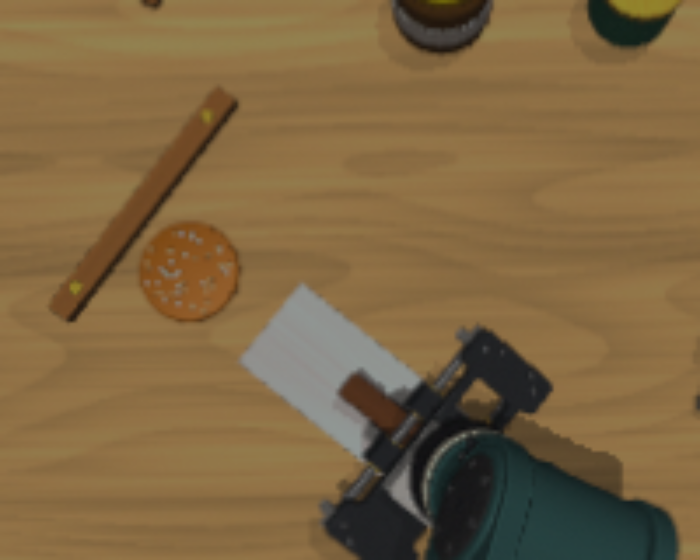

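```bash
python3 - <<'E'
from h import *
f=lambda a:np.array(a)/3.5+[130,140]-0.36
P=onz("top",f([(303,284),(240,358),(423,382)]),2)
e=P[1]-P[0];print("front edge normal az",np.degrees(np.arctan2(e[1],e[0]))-90, "side az",np.degrees(np.arctan2(*(P[0]-P[2])[1::-1])))
m=(P[0]+P[1])/2;b=onz("top",f([(189,271)]),6)[0];print(m,b,b-m,np.linalg.norm((b-m)[:2]),np.degrees(np.arctan2(*(b-m)[1::-1])))
E
```

```text
front edge normal az 48.844115792584546 side az 49.60284252967242
[488.50102076 140.99494015   2.        ] [529.16553587 206.11299631   6.        ] [40.6645151  65.11805617  4.        ] 76.7721565893819 58.01630521578557
```

```bash
python3 -m inch '[[1,1.39,-0.6,0.55,0],[1,2.79,-1.1,1.1,0],[1,3.72,-1.1,1.47,0],[1,4.65,-1.1,1.84,0],[1,5.58,-1.1,2.2,0],[1,6.51,-1.1,2.57,0],[1,7.44,-1.1,2.94,0],[1,8.37,-1.1,3.31,0]]';  python3 - <<'E'
from h import *
print(get_state()['ft_force'])
plan([414,50.7,28],50)
p,d=snapshot("scene"); cv2.imwrite("pics/s7.png",cv2.resize(p[90:240,150:350,::-1],None,fx=3.5,fy=3.5))
p,d=snapshot("top"); cv2.imwrite("pics/t7.png",cv2.resize(p[140:300,130:330,::-1],None,fx=3.5,fy=3.5))
E
```

```text
time_s: 18.95
tool_pos: [462.6, 126.1, 27.3]
orientation: [3.14, -0.376, 0.873]
ft_force: [-1.6, -3.0, 6.6]
gripper_width: 21.8
[-1.55214794 -3.00801775  6.57557042]
t 18.95 tcp [462.6 126.1  27.3] toolz [ 0.2372  0.2803 -0.9302] q [-0.076 -0.162  2.029  0.345  1.073  0.487]
shift cm [-8.26  1.13 -3.33] twist -0.029366783869225647
```

View pics/s7.png

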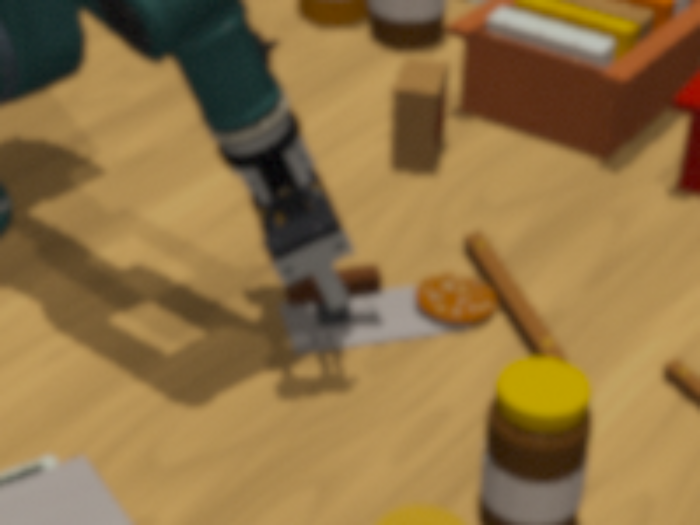

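View pics/t7.png

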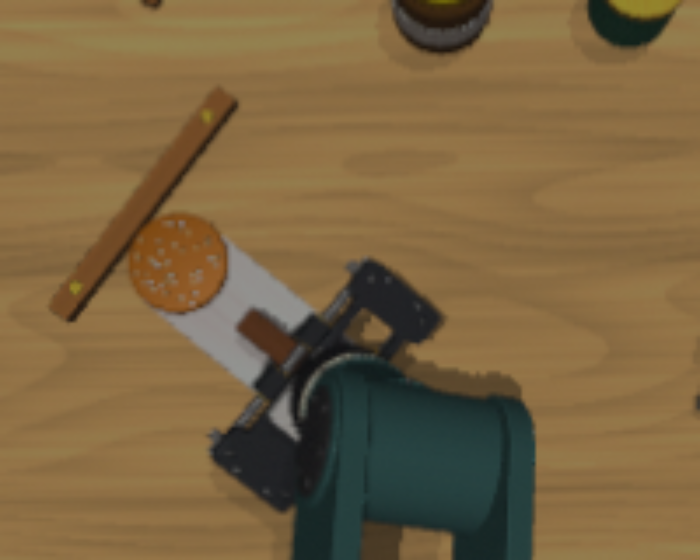

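The biscuit is touching the stop at (180,262) and the blade is already part-way under it. I'll advance the rest.

```bash
python3 -m inch '[[1,0.74,0,0.29,0],[1,1.49,0,0.59,0],[1,2.05,0,0.81,0],[1,2.51,0,0.99,0],[1,2.51,0,0.99,0]]';  python3 - <<'E'
from h import *
plan([414,50.7,28],50)
p,d=snapshot("scene"); cv2.imwrite("pics/s8.png",cv2.resize(p[90:240,150:350,::-1],None,fx=3.5,fy=3.5))
p,d=snapshot("top"); cv2.imwrite("pics/t8.png",cv2.resize(p[140:300,130:330,::-1],None,fx=3.5,fy=3.5))
E
```

```text
time_s: 19.55
tool_pos: [479.9, 146.8, 27.4]
orientation: [3.14, -0.377, 0.872]
ft_force: [0.9, 0.7, 3.9]
gripper_width: 22.2
t 19.55 tcp [479.9 146.8  27.4] toolz [ 0.2378  0.2811 -0.9297] q [-0.021 -0.115  1.989  0.336  1.049  0.541]
shift cm [-10.76   1.14  -4.33] twist -0.044758500830127834
```

View pics/s8.png

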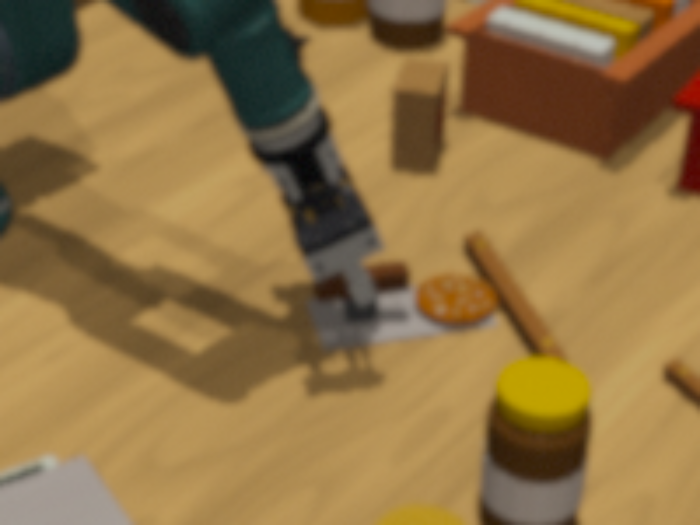

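View pics/t8.png

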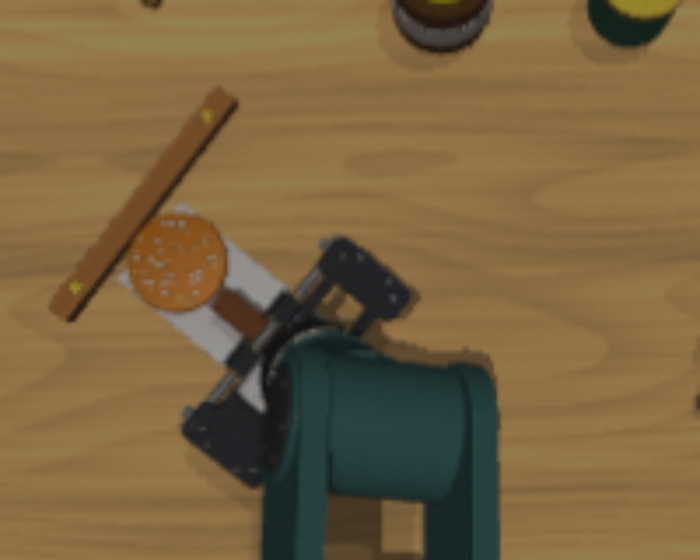

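The biscuit is fully on the blade: both front corners show beyond it at (182,207) and (123,280) in the top view. I'll back off from the stop gently, then lift. Meanwhile I'll simulate the tipping geometry.

```bash
python3 -m inch '[[1,-0.15,0,-0.06,0],[1,-0.42,0,-0.17,0],[1,-0.74,0,-0.29,0],[1,-0.93,0,-0.4,0],[1,-0.93,0,-0.6,0],[1,-0.8,0,-1,0],[1,-0.5,0,-1.6,0],[1,-0.2,0,-2.3,0],[1,0.1,0,-3,0],[1,0.4,0,-3.7,0],[1,0.6,0,-4.1,0],[1,0.7,0,-4.3,0]]'; cat > sim.py <<'E'
import numpy as np
from scipy.spatial.transform import Rotation as Ro
def sim(tz, yaw, rate=40, phis=120, b0=(85,0), mu=.25, hold=1.0, grasp=44, sgn=+1, verbose=True):
    # lifter frame rel to grasp point G; rotate about tool z (tz, pointing down) by sgn*phi
    R0=Ro.from_euler('z',yaw,degrees=True).as_matrix()
    dt=.002; b=np.array([*b0,2.]); vr=np.zeros(2); t=0; out=[]; last=-1
    bp=None; vw=None
    rel=lambda R,p:R@(np.array([p[0],p[1],p[2]])-[0,0,grasp])
    Rl=R0
    vw=np.zeros(3); pw=rel(R0,b)
    while t<phis/rate+hold:
        t+=dt; ph=min(t*rate,phis)
        R=Ro.from_rotvec(np.radians(sgn*ph)*tz).as_matrix()@R0
        n=R[:,2]
        # world velocity of blade point under the biscuit
        vb=(rel(R,b)-rel(Rl,b))/dt; Rl=R
        vrel=vw-vb; vrel-=n*(vrel@n)
        g=np.array([0,0,-9810.]); gt=g-n*(g@n); N=9810*n[2]
        dvmax=mu*N*dt
        want=-(vrel+gt*dt); m=np.linalg.norm(want)
        f=want if m<=dvmax else want/m*dvmax
        vrel=vrel+gt*dt+f
        vw=vb+vrel
        b=b+np.r_[(R.T@(vrel*dt))[:2],0]
        if int(t*10)!=last:
            last=int(t*10)
            tilt=np.degrees(np.arccos(n[2])); nose=np.degrees(np.arctan2(R[1,0],R[0,0])); dh=np.degrees(np.arctan2(n[1],n[0]))
            c=np.array([rel(R,(x,y,0)) for x,y in((125,40),(125,-40),(-45,40),(-45,-40))])
            if verbose: print(f"t{t:.1f} ph{ph:.0f} tilt{tilt:.1f} nose{nose:.0f} dh{dh:.0f} b_l {b[:2].round(0)} b_w {rel(R,b).round(0)} sp {np.linalg.norm(vw):.0f} cz {c[:,2].round(0)}")
        if abs(b[1])>85 or b[0]>170: break
if __name__=="__main__":
    tz=np.array([.2376,.2808,-.93]);tz/=np.linalg.norm(tz)
    for mu in(.22,.28): sim(tz,49.7,mu=mu); print()
E
python3 sim.py; python3 - <<'E'
from h import *
plan([414,50.7,28],50)
p,d=snapshot("scene"); cv2.imwrite("pics/s9.png",cv2.resize(p[90:240,150:350,::-1],None,fx=3.5,fy=3.5))
p,d=snapshot("top"); cv2.imwrite("pics/t9.png",cv2.resize(p[140:300,130:330,::-1],None,fx=3.5,fy=3.5))
E
```

```text
time_s: 20.85
tool_pos: [473.9, 139.5, 70.6]
orientation: [3.139, -0.377, 0.873]
ft_force: [0.2, -0.2, -3.1]
gripper_width: 21.8
t0.0 ph0 tilt0.0 nose50 dh-40 b_l [85.  0.] b_w [ 55.  65. -42.] sp 4 cz [-44. -44. -44. -44.]
t0.1 ph4 tilt1.5 nose46 dh-42 b_l [85.  0.] b_w [ 58.  62. -42.] sp 44 cz [-43. -45. -43. -45.]
t0.2 ph8 tilt2.9 nose42 dh-44 b_l [85.  0.] b_w [ 61.  59. -42.] sp 44 cz [-42. -46. -42. -46.]
t0.3 ph12 tilt4.4 nose39 dh-46 b_l [85.  0.] b_w [ 64.  56. -42.] sp 44 cz [-42. -48. -40. -47.]
t0.4 ph16 tilt5.9 nose35 dh-48 b_l [85.  0.] b_w [ 67.  52. -43.] sp 44 cz [-41. -49. -39. -47.]
t0.5 ph20 tilt7.3 nose31 dh-50 b_l [85.  0.] b_w [ 69.  48. -43.] sp 44 cz [-41. -51. -38. -48.]
t0.6 ph24 tilt8.8 nose27 dh-51 b_l [85.  0.] b_w [ 71.  45. -44.] sp 44 cz [-41. -53. -36. -48.]
t0.7 ph28 tilt10.2 nose24 dh-53 b_l [85.  0.] b_w [ 73.  41. -45.] sp 44 cz [-41. -55. -35. -48.]
t0.8 ph32 tilt11.6 nose20 dh-55 b_l [85.  0.] b_w [ 75.  37. -45.] sp 44 cz [-42. -57. -33. -49.]
t0.9 ph36 tilt13.1 nose16 dh-57 b_l [85.  0.] b_w [ 76.  32. -46.] sp 47 cz [-42. -60. -31. -49.]
t1
[... 1729 characters left out ...]
61 cz [-45. -67. -26. -48.]
t1.3 ph52 tilt18.6 nose2 dh-65 b_l [87. -4.] b_w [ 80.  12. -52.] sp 101 cz [-47. -70. -24. -47.]
t1.4 ph56 tilt19.9 nose-2 dh-67 b_l [ 91. -12.] b_w [ 83.  -0. -57.] sp 166 cz [-48. -72. -22. -47.]
t1.5 ph60 tilt21.2 nose-5 dh-68 b_l [ 99. -26.] b_w [ 88. -19. -65.] sp 254 cz [-50. -75. -21. -46.]
t1.6 ph64 tilt22.5 nose-9 dh-70 b_l [114. -49.] b_w [ 95. -47. -77.] sp 366 cz [-51. -78. -19. -45.]
t1.7 ph68 tilt23.7 nose-12 dh-72 b_l [137. -81.] b_w [104. -85. -95.] sp 502 cz [-53. -81. -17. -44.]

t 20.85 tcp [473.9 139.5  70.6] toolz [ 0.2383  0.2804 -0.9298] q [-0.04  -0.183  1.953  0.323  1.153  0.559]
shift cm [-11.47   1.12   0.05] twist -0.03845879804171156
```

View pics/s9.png

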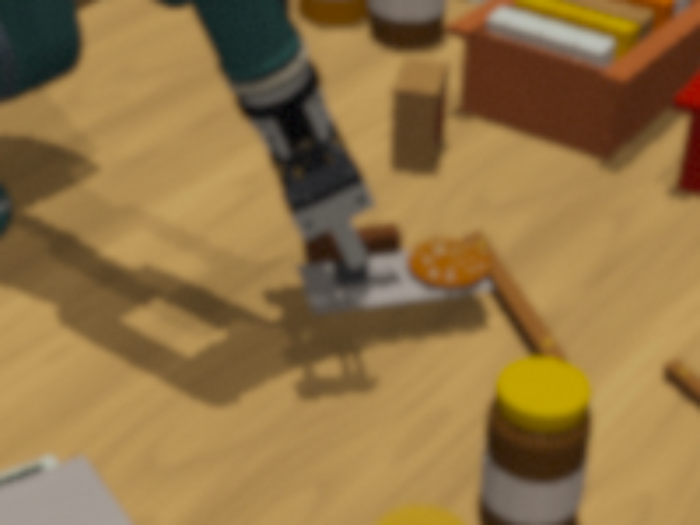

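View pics/t9.png

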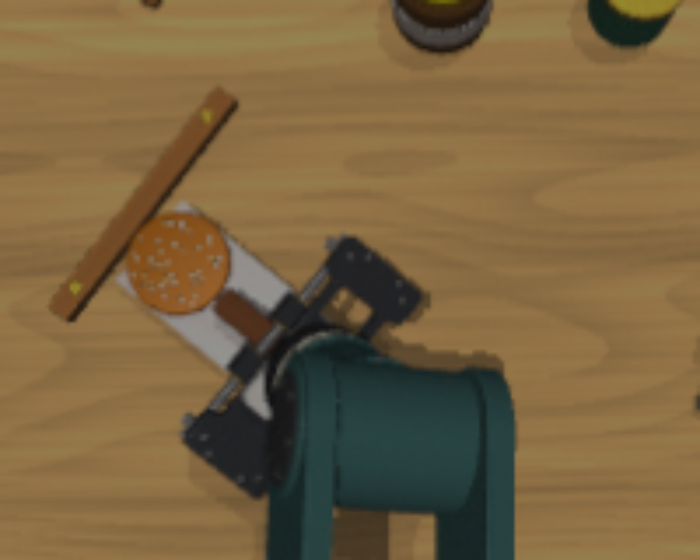

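The biscuit is carried clear, sitting flat on the raised blade at scene-zoom (452,262), with the blade's shadow well below. Now the carry to the scale.

```bash
python3 - <<'E'
from h import *
plan([473.9,139.5,142]); plan([439,-60,142]);plan([404.5,-261.7,142])
E
```

```text
t 20.95 tcp [473.6 139.5  70.1] toolz [ 0.2377  0.2805 -0.93  ] q [-0.04  -0.183  1.953  0.323  1.152  0.559]
shift cm [ 2.66  0.03 -6.68] twist None
t 20.95 tcp [473.6 139.5  70.1] toolz [ 0.2377  0.2805 -0.93  ] q [-0.04  -0.183  1.953  0.323  1.152  0.559]
shift cm [-13.64  10.19 -13.1 ] twist None
t 20.95 tcp [473.6 139.5  70.1] toolz [ 0.2377  0.2805 -0.93  ] q [-0.04  -0.183  1.953  0.323  1.152  0.559]
shift cm [-30.07  20.53 -19.58] twist None
```

```bash
python3 -m inch '[[1,0.27,0,-0.67,0],[1,0.8,0,-2,0],[1,1.6,0,-4,0],[1,2.26,0,-5.68,0],[1,2.66,0,-6.68,0],[1,2.33,0.2,-6.81,0],[1,1.54,0.7,-7.12,0],[1,0.25,1.5,-7.63,0],[1,-1.35,2.5,-8.26,0],[1,-2.96,3.5,-8.9,0],[1,-4.56,4.5,-9.52,0],[1,-6.17,5.5,-10.16,0]]'; python3 -m inch '[[1,-1.77,1.11,-0.70,0],[1,-3.54,2.23,-1.39,0],[1,-5.31,3.34,-2.09,0],[1,-7.08,4.45,-2.79,0],[1,-8.86,5.57,-3.49,0],[1,-10.63,6.68,-4.18,0],[1,-12.4,7.79,-4.88,0],[1,-14.17,8.91,-5.58,0],[1,-15.94,10.02,-6.28,0],[1,-17.71,11.13,-6.97,0],[1,-19.32,12.14,-7.61,0],[1,-20.61,12.95,-8.12,0]]'; python3 -m inch '[[1,-0.97,0.61,-0.38,0],[1,-1.77,1.11,-0.7,0],[1,-2.41,1.52,-0.95,0],[1,-2.9,1.82,-1.14,0],[1,-3.22,2.02,-1.27,0],[1,-3.3,2.07,-1.3,0],[1,-3.3,2.07,-1.3,0]]'; python3 - <<'E'
from h import *
plan([404.5,-261.7,142],50)
p,d=snapshot("scene"); cv2.imwrite("pics/s10.png",cv2.resize(p[170:340,60:270,::-1],None,fx=3.5,fy=3.5))
p,d=snapshot("top"); cv2.imwrite("pics/t10.png",cv2.resize(p[150:310,270:470,::-1],None,fx=3.5,fy=3.5))
E
```

```text
time_s: 22.15
tool_pos: [453.2, 30.4, 139.8]
orientation: [-3.14, -0.374, 0.871]
ft_force: [-0.3, -0.2, -3.3]
gripper_width: 21.4
time_s: 23.35
tool_pos: [410.0, -222.6, 140.1]
orientation: [-3.141, -0.376, 0.87]
ft_force: [1.3, 0.0, -4.2]
gripper_width: 22.0
time_s: 24.05
tool_pos: [404.3, -261.5, 141.6]
orientation: [3.14, -0.376, 0.873]
ft_force: [-0.1, -0.1, -3.5]
gripper_width: 21.9
t 24.05 tcp [ 404.3 -261.5  141.6] toolz [ 0.237   0.2808 -0.93  ] q [-0.96  -0.029  1.666  0.363  1.603 -0.268]
shift cm [ 0.02  0.03 -0.04] twist -0.023673944955077783
```

View pics/s10.png

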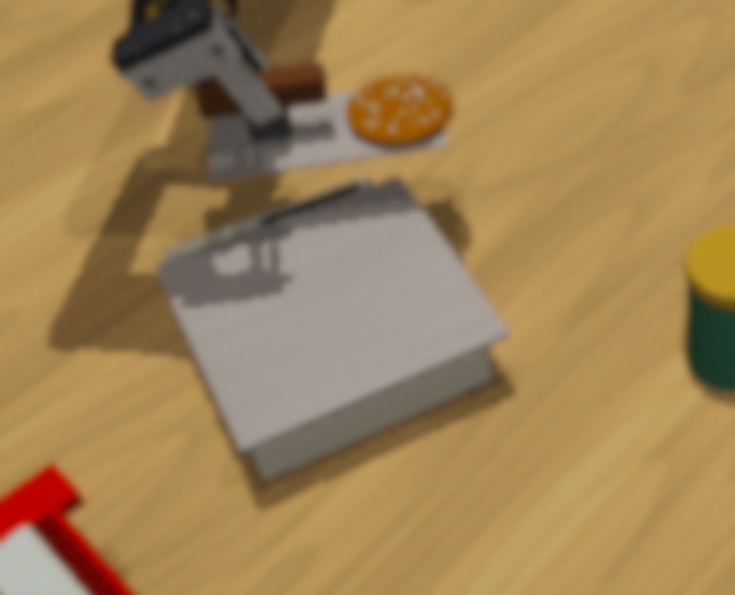

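View pics/t10.png

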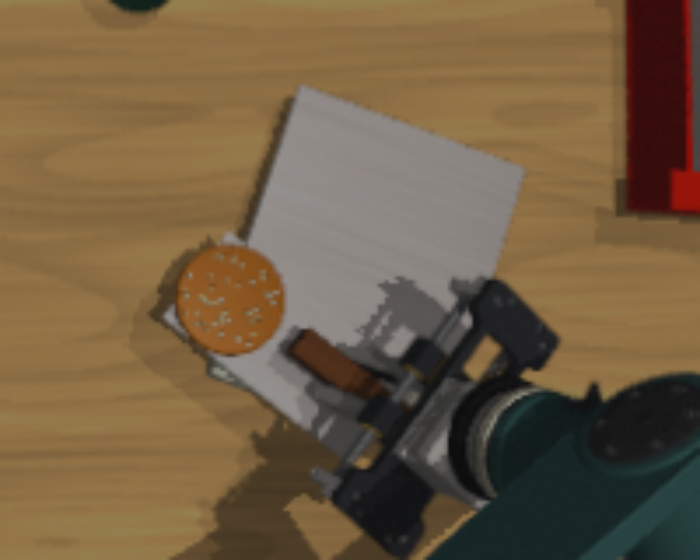

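The biscuit is still on the blade at top-zoom (232,300), short of the pan's left corner, and the gripper is clear of the scale. First twist, 30 degrees, at a safe height.

```bash
python3 -m inch '[[1,0,0,0,1],[1,0,0,0,4],[1,0,0,0,8],[1,0,0,0,12],[1,0,0,0,16],[1,0,0,0,20],[1,0,0,0,24],[1,0,0,0,27],[1,0,0,0,29],[1,0,0,0,30],[1,0,0,0,30]]'; python3 - <<'E'
from h import *
plan([404.5,-261.7,142],20)
p,R=tool(); up=np.array([0,0,1.]);print("up in tool",R.T@up,"x",R.T@[1,0,0],"y",R.T@[0,1,0])
p,d=snapshot("scene"); cv2.imwrite("pics/s11.png",cv2.resize(p[170:340,60:270,::-1],None,fx=3.5,fy=3.5))
p,d=snapshot("top"); cv2.imwrite("pics/t11.png",cv2.resize(p[150:310,270:470,::-1],None,fx=3.5,fy=3.5))
E
```

```text
time_s: 25.25
tool_pos: [404.2, -261.5, 141.5]
orientation: [-2.947, -0.324, 0.317]
ft_force: [1.0, -0.4, -3.3]
gripper_width: 21.9
t 25.25 tcp [ 404.2 -261.5  141.5] toolz [ 0.237   0.2807 -0.9301] q [-0.96  -0.029  1.666  0.363  1.603  0.256]
shift cm [ 0.04  0.02 -0.04] twist 1.7964892394176677
up in tool [ 0.31857598 -0.18285369 -0.93009348] x [0.90074327 0.36402327 0.23695701] y [ 0.2952472  -0.91326425  0.2806733 ]
```

View pics/s11.png

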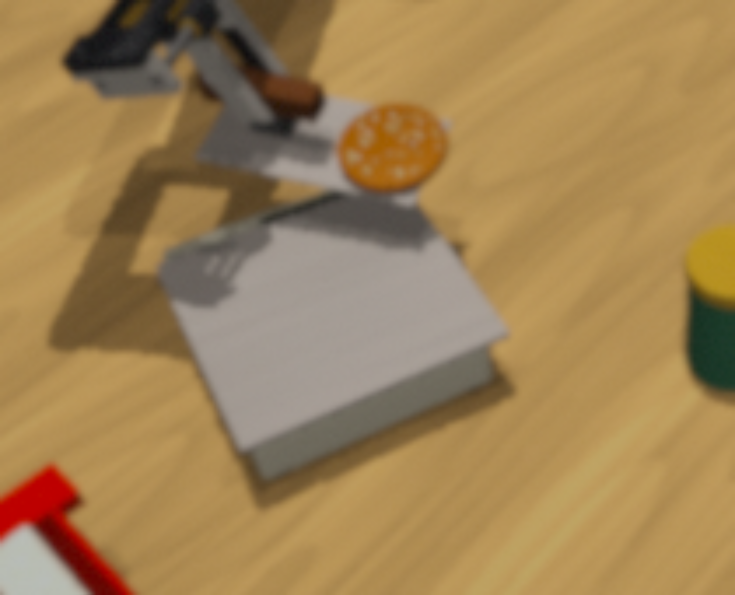

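View pics/t11.png

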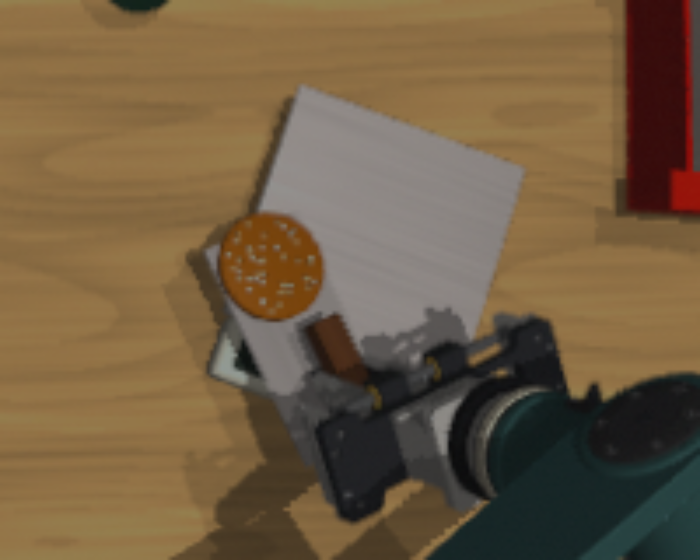

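The lifter is tipped by about 11 degrees and the biscuit is still in place at top-zoom (271,267), over the pan's edge. I'll lower it close to the pan.

```bash
python3 -m inch '[[1,-0.1,0.1,0.2,0],[1,-0.3,0.3,0.7,0],[1,-0.6,0.6,1.35,0],[1,-0.9,0.9,2,0],[1,-1.15,1.15,2.55,0],[1,-1.3,1.3,2.9,0],[1,-1.36,1.37,3.04,0],[1,-1.36,1.37,3.04,0]]'; python3 - <<'E'
from h import *
plan([404.5,-261.7,142],20)
p,d=snapshot("scene"); cv2.imwrite("pics/s12.png",cv2.resize(p[170:340,60:270,::-1],None,fx=3.5,fy=3.5))
E
```

```text
time_s: 26.15
tool_pos: [404.1, -269.7, 106.2]
orientation: [-2.947, -0.324, 0.316]
ft_force: [-1.1, -0.3, -2.0]
gripper_width: 21.6
t 26.15 tcp [ 404.1 -269.7  106.2] toolz [ 0.2368  0.281  -0.93  ] q [-0.97   0.01   1.701  0.362  1.538  0.221]
shift cm [ 1.42 -1.37 -3.1 ] twist 1.7847389027649554
```

View pics/s12.png

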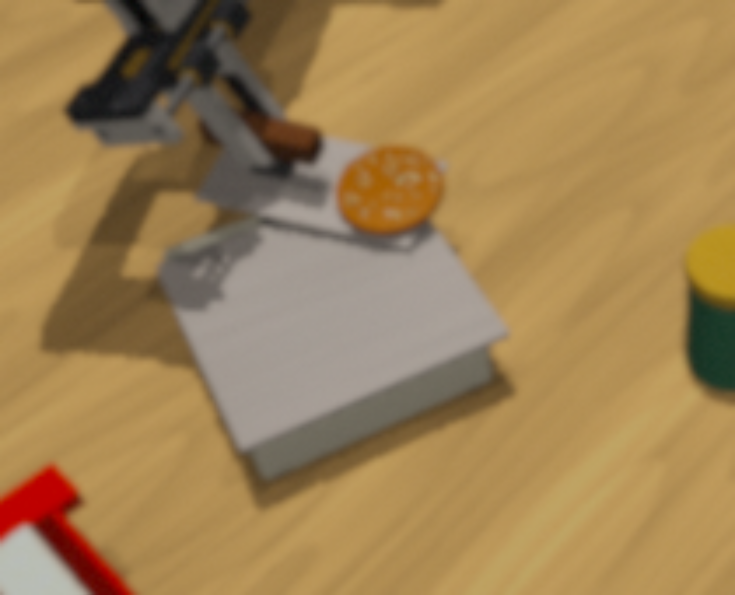

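The low corner at (415,250) is a few millimetres above the pan, with its shadow just beneath it. I'll keep tipping in small steps.

```bash
cat > look.py <<'E'
import sys
from h import *
k=sys.argv[1]
p,d=snapshot("top")
m=[(np.round(r['point'],1),round(r['confidence'],2)) for r in cut_out("top","biscuit")[:2]]
print(m, [onz("top",a[0],80)[0].round(0) for a in m], get_state()['ft_force'].round(1))
q,d=snapshot("scene")
A=cv2.resize(p[160:290,290:430,::-1],None,fx=2.8,fy=2.8); B=cv2.resize(q[190:320,90:230,::-1],None,fx=2.8,fy=2.8)
cv2.imwrite(f"pics/{k}.png",np.hstack([A,B])); plan([404.5,-261.7,142])
E
python3 -m inch '[[1,0,0,-0.05,1.5],[1,0,0,-0.2,4],[1,0,0,-0.35,6],[1,0,0,-0.35,6],[1,0,0,-0.35,6]]'; python3 look.py c1
```

```text
time_s: 26.7
tool_pos: [403.4, -270.8, 110.0]
orientation: [-2.915, -0.303, 0.21]
ft_force: [0.0, 0.1, -3.7]
gripper_width: 21.7
[(array([352.4, 222.2]), 0.96)] [array([ 496., -247.,   80.])] [ 0.6  0.2 -2. ]
t 26.85 tcp [ 403.3 -270.7  109.7] toolz [ 0.2371  0.2805 -0.9301] q [-0.972  0.007  1.696  0.362  1.545  0.326]
shift cm [ 1.25 -1.5  -2.72] twist None
```

View pics/c1.png

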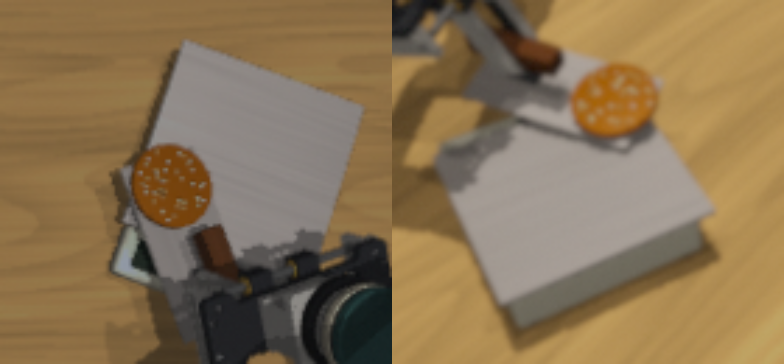

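```bash
python3 -m inch '[[1,0,0,-0.1,1.5],[1,0,0,-0.2,3],[1,0,0,-0.27,4],[1,0,0,-0.27,4],[1,0,0,-0.27,4]]'; python3 look.py c2
```

```text
time_s: 27.35
tool_pos: [402.6, -271.5, 112.2]
orientation: [-2.894, -0.286, 0.138]
ft_force: [-0.2, 0.2, -2.8]
gripper_width: 21.7
[(array([351.7, 222.7]), 0.71)] [array([ 495., -245.,   80.])] [-0.3  0.  -2.9]
t 27.5 tcp [ 402.7 -271.4  112.2] toolz [ 0.237   0.2806 -0.9301] q [-0.974  0.005  1.693  0.362  1.551  0.396]
shift cm [ 1.15 -1.59 -2.46] twist None
```

View pics/c2.png

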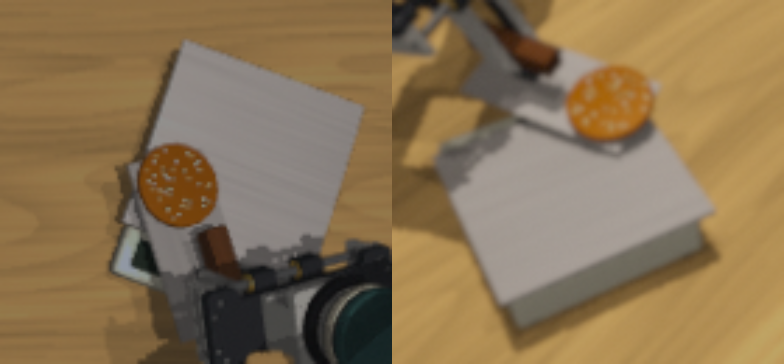

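Still not sliding, biscuit at (178,185). I'll keep going.

```bash
python3 -m inch '[[1,0,0,-0.1,1.5],[1,0,0,-0.2,3],[1,0,0,-0.25,4],[1,0,0,-0.25,4]]'; python3 look.py c3
```

```text
time_s: 27.9
tool_pos: [402.1, -272.3, 114.7]
orientation: [-2.875, -0.268, 0.067]
ft_force: [0.2, 0.1, -3.4]
gripper_width: 21.9
[(array([355.9, 225.9]), 0.74), (array([354.9, 251.8]), 0.2)] [array([ 486., -256.,   80.]), array([ 418., -249.,   80.])] [-0.2 -0.6 -2.7]
t 28.05 tcp [ 402.  -272.1  114.5] toolz [ 0.237   0.2805 -0.9301] q [-0.976  0.004  1.689  0.361  1.556  0.465]
shift cm [ 1.03 -1.67 -2.21] twist None
```

View pics/c3.png

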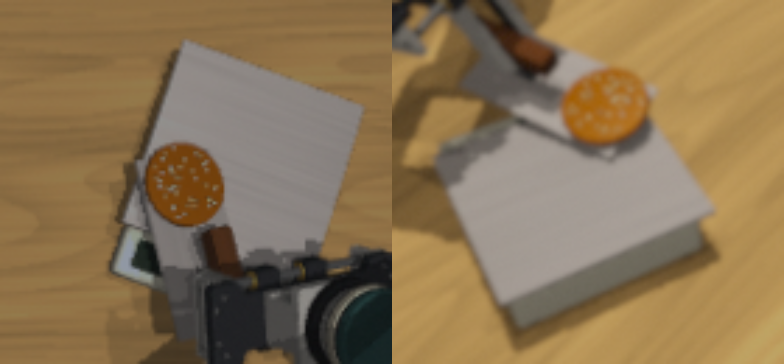

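```bash
python3 -m inch '[[1,0,0,-0.1,1.5],[1,0,0,-0.2,3],[1,0,0,-0.2,3]]'; python3 look.py c4
```

```text
time_s: 28.35
tool_pos: [401.7, -272.9, 116.6]
orientation: [-2.861, -0.254, 0.015]
ft_force: [-0.5, 0.1, -3.6]
gripper_width: 21.9
[(array([355.3, 224.6]), 0.75)] [array([ 490., -255.,   80.])] [-1.2 -0.2 -3.8]
t 28.5 tcp [ 401.6 -272.7  116.4] toolz [ 0.237   0.2805 -0.9301] q [-0.978  0.003  1.686  0.361  1.56   0.518]
shift cm [ 0.94 -1.72 -2.01] twist None
```

View pics/c4.png

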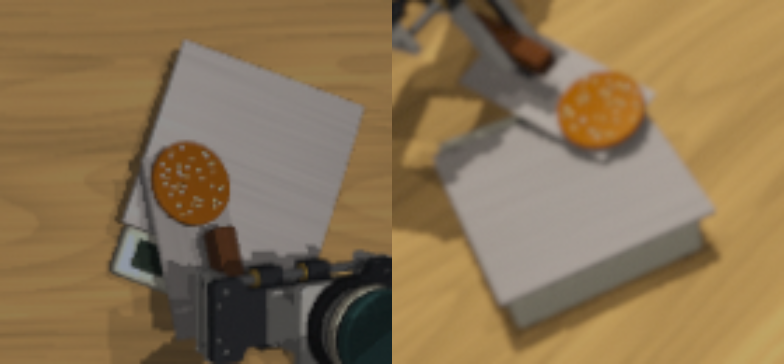

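```bash
python3 -m inch '[[1,0,0,-0.1,1.5],[1,0,0,-0.2,3],[1,0,0,-0.2,3]]'; python3 look.py c5
```

```text
time_s: 28.8
tool_pos: [401.2, -273.4, 118.4]
orientation: [-2.849, -0.239, -0.037]
ft_force: [-0.3, 0.7, -3.3]
gripper_width: 21.9
[(array([361.6, 223.6]), 0.82)] [array([ 492., -272.,   80.])] [-0.3 -0.5 -3.3]
t 28.95 tcp [ 401.1 -273.3  118.3] toolz [ 0.2371  0.2805 -0.9301] q [-0.979  0.002  1.684  0.361  1.564  0.57 ]
shift cm [ 0.85 -1.77 -1.8 ] twist None
```

View pics/c5.png

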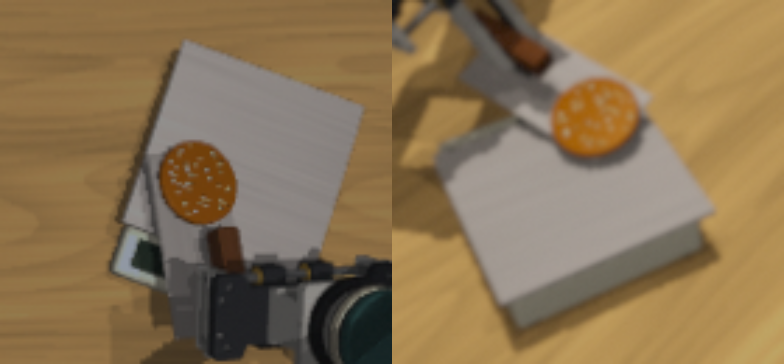

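Now the biscuit has started to slide, covering the blade's low edge at scene (595,118). I'll hold and watch.

```bash
python3 -m inch '[[1,0,0,0,0],[1,0,0,0,0]]'; python3 look.py c6
```

```text
time_s: 29.15
tool_pos: [401.1, -273.2, 118.2]
orientation: [-2.848, -0.239, -0.036]
ft_force: [-0.1, -0.3, -2.8]
gripper_width: 21.6
[(array([361. , 222.4]), 0.87)] [array([ 495., -270.,   80.])] [ 0.2 -0.7 -3. ]
t 29.3 tcp [ 401.1 -273.2  118.2] toolz [ 0.237   0.2806 -0.9301] q [-0.979  0.002  1.684  0.361  1.564  0.57 ]
shift cm [ 0.85 -1.76 -1.81] twist None
```

View pics/c6.png

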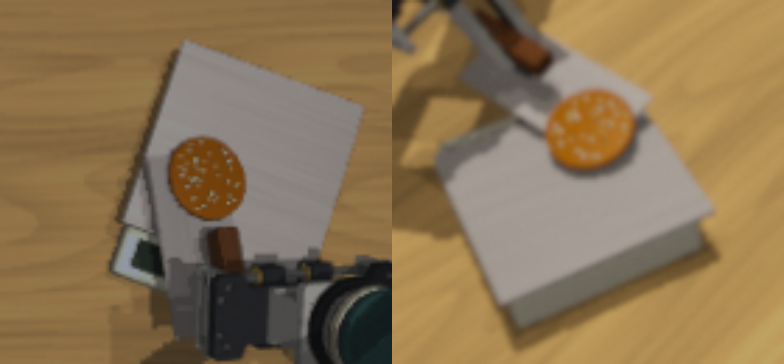

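Sliding slowly (scene (588,130)). I'll hold again.

```bash
python3 -m inch '[[1,0,0,0,0],[1,0,0,0,0]]'; python3 look.py c7
```

```text
time_s: 29.5
tool_pos: [401.1, -273.3, 118.2]
orientation: [-2.849, -0.239, -0.036]
ft_force: [-0.3, 0.5, -3.3]
gripper_width: 21.9
[(array([ 92.5, 289.3]), 0.34)] [array([336., 433.,  80.])] [ 0.5 -0.4 -4.1]
t 29.65 tcp [ 401.1 -273.3  118.2] toolz [ 0.237   0.2806 -0.9301] q [-0.979  0.002  1.684  0.361  1.564  0.57 ]
shift cm [ 0.85 -1.76 -1.81] twist None
```

View pics/c7.png

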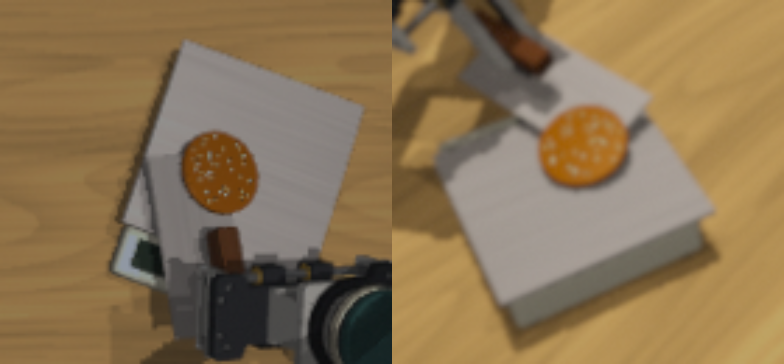

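It is leaving the blade now, at top (220,172), scene (583,147).

```bash
python3 -m inch '[[1,0,0,0,0],[1,0,0,0,0],[1,0,0,0,0]]'; python3 look.py c8; python3 -c "
from h import *
print((proj('top',[[508,-322,60],[508,-322,70]])-[290,160])*2.8)"
```

```text
time_s: 29.95
tool_pos: [401.1, -273.3, 118.3]
orientation: [-2.849, -0.239, -0.036]
ft_force: [-0.7, -0.2, -2.8]
gripper_width: 21.9
[(array([370.9, 221.2]), 0.8)] [array([ 497., -297.,   80.])] [-0.3 -0.4 -3.3]
t 30.1 tcp [ 401.1 -273.3  118.3] toolz [ 0.237   0.2805 -0.9301] q [-0.979  0.002  1.684  0.361  1.564  0.57 ]
shift cm [ 0.85 -1.76 -1.8 ] twist None
[[245.73708047 161.91896725]
 [248.60769374 160.68671314]]
```

View pics/c8.png

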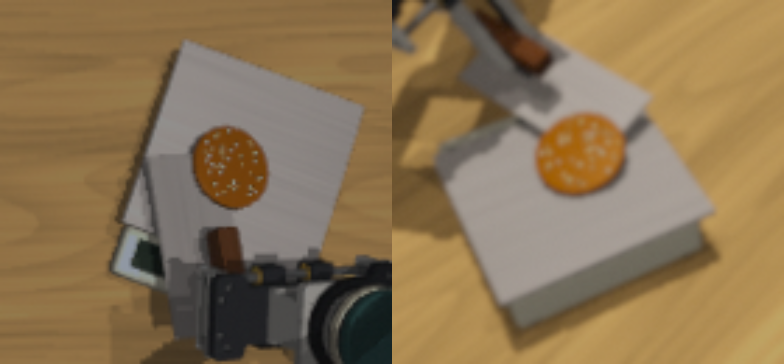

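The biscuit's leading edge rests on the pan and its trailing part is still on the blade. It has nearly stopped at (231,167), with the pan centre at about (247,161). I'll withdraw the blade uphill, away from it.

```bash
python3 -c "
from h import *
p,_=tool()
plan(p+[-45,89,0]); plan(p+[-45,89,60])"
```

```text
t 30.1 tcp [ 401.1 -273.3  118.3] toolz [ 0.237   0.2805 -0.9301] q [-0.979  0.002  1.684  0.361  1.564  0.57 ]
shift cm [-4.68 -8.69  1.43] twist None
t 30.1 tcp [ 401.1 -273.3  118.3] toolz [ 0.237   0.2805 -0.9301] q [-0.979  0.002  1.684  0.361  1.564  0.57 ]
shift cm [ -3.26 -10.37  -4.15] twist None
```

```bash
python3 -m inch '[[1,-0.23,-0.43,0.07,0],[1,-0.7,-1.3,0.21,0],[1,-1.17,-2.17,0.36,0],[1,-1.64,-3.04,0.5,0],[1,-1.87,-3.48,0.57,0],[1,-1.87,-3.48,0.57,0]]'; python3 look.py c9
```

```text
time_s: 30.7
tool_pos: [382.8, -236.8, 118.5]
orientation: [-2.849, -0.239, -0.035]
ft_force: [-0.0, 0.8, -2.9]
gripper_width: 21.8
[(array([370.8, 219.3]), 0.66)] [array([ 502., -297.,   80.])] [-0.3  0.6 -2.7]
t 30.85 tcp [ 383.3 -237.8  118.5] toolz [ 0.2375  0.2801 -0.9301] q [-0.968 -0.086  1.768  0.362  1.563  0.582]
shift cm [ 2.7   1.71 -2.35] twist None
```

View pics/c9.png

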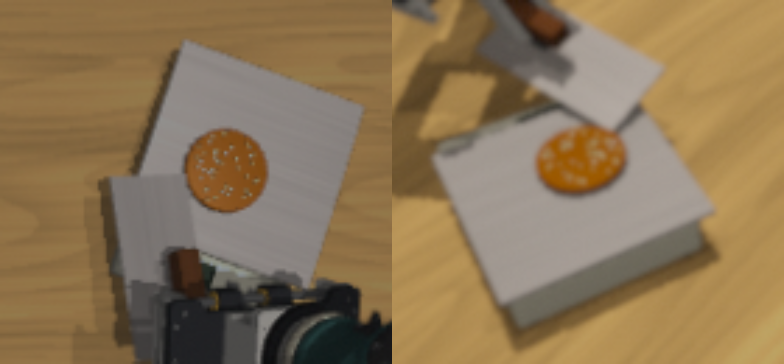

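The biscuit lies flat on the pan at (227,170), about 20 mm from the pan centre, and the blade is free. I'll move off sideways, twist back to level and lay the lifter down where the counter is free, around (420,-20).

```bash
python3 -c "
from h import *
p,_=tool()
plan(p+[-20,60,20]); plan([424.5,-14.7,135]);plan([424.5,-14.7,34])"
```

```text
t 30.85 tcp [ 383.3 -237.8  118.5] toolz [ 0.2375  0.2801 -0.9301] q [-0.968 -0.086  1.768  0.362  1.563  0.582]
shift cm [-1.68 -6.38 -0.65] twist None
t 30.85 tcp [ 383.3 -237.8  118.5] toolz [ 0.2375  0.2801 -0.9301] q [-0.968 -0.086  1.768  0.362  1.563  0.582]
shift cm [  3.62 -21.72   5.69] twist None
t 30.85 tcp [ 383.3 -237.8  118.5] toolz [ 0.2375  0.2801 -0.9301] q [-0.968 -0.086  1.768  0.362  1.563  0.582]
shift cm [  1.22 -18.89  15.09] twist None
```

```bash
python3 -m inch '[[1,-0.6,-2,-0.2,0],[1,-1.7,-6.4,-0.6,0],[1,-0.5,-10,1,-7],[1,0.7,-13.5,2.5,-15],[1,2,-17,3.8,-23],[1,3.6,-21.7,5.7,-31],[1,3.6,-21.7,5.7,-39],[1,3.6,-21.7,5.7,-46],[1,3.6,-21.7,5.7,-50],[1,3.6,-21.7,5.7,-50],[1,3.6,-21.7,5.7,-50]]'; python3 -c "
from h import *
plan([424.5,-14.7,34],49.9);print(tool()[1])"
```

```text
time_s: 31.95
tool_pos: [424.4, -14.9, 134.8]
orientation: [3.141, -0.376, 0.871]
ft_force: [-0.3, 0.5, -2.8]
gripper_width: 21.7
t 31.95 tcp [424.4 -14.9 134.8] toolz [ 0.2371  0.2804 -0.9301] q [-0.479 -0.319  1.925  0.369  1.457  0.194]
shift cm [-3.68 -0.01  9.38] twist -0.03721620140562607
[[ 5.99377853e-01  7.64531978e-01  2.37143509e-01]
 [ 7.11246516e-01 -6.44585533e-01  2.80424471e-01]
 [ 3.67252751e-01  5.87276969e-04 -9.30120999e-01]]
```

Level again at the original attitude. I'll lower and look before letting go.

```bash
python3 -m inch '[[1,-1.2,0,3,0],[1,-2.4,0,6.2,0],[1,-3.3,0,8.4,0],[1,-3.8,0,9.6,0],[1,-3.9,0,9.9,0],[1,-3.9,0,9.9,0]]'; python3 - <<'E'
from h import *
plan([424.5,-14.7,27.4],49.9)
p,d=snapshot("scene"); cv2.imwrite("pics/s20.png",cv2.resize(p[90:330,80:350,::-1],None,fx=2.8,fy=2.4))
E
```

```text
time_s: 32.55
tool_pos: [424.9, -15.1, 28.8]
orientation: [3.14, -0.376, 0.872]
ft_force: [0.4, -0.7, -2.1]
gripper_width: 21.7
t 32.55 tcp [424.9 -15.1  28.8] toolz [ 0.2379  0.2803 -0.93  ] q [-0.479 -0.216  2.07   0.391  1.226  0.099]
shift cm [-0.05 -0.06  0.14] twist 0.00846014444985131
```

View pics/s20.png

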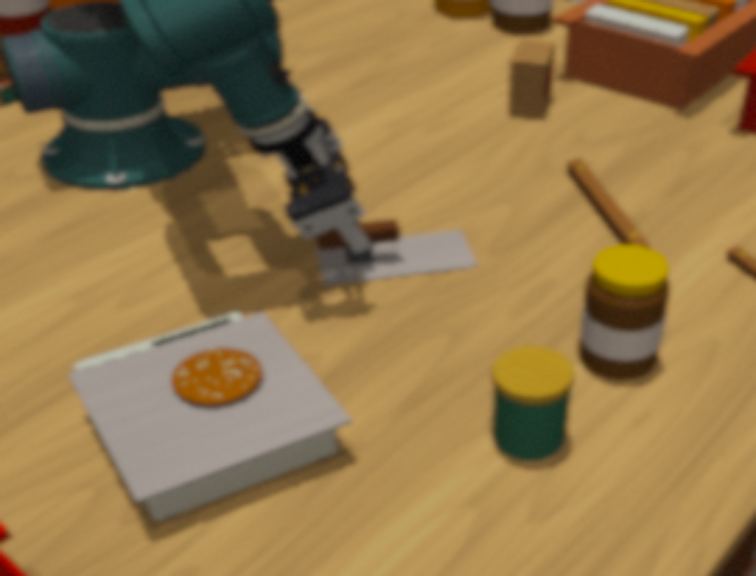

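The lifter is on the counter within about a millimetre, its tip at (470,255), clear of everything. The biscuit is on the pan at (217,377). Let go and retreat along the tool axis.

```bash
python3 -m inch '[[1,0,0,0.1,0],[6,0,0,0.1,0],[6,0,0,0.1,0],[6,0,0,0.1,0],[6,0,0,0.1,0],[6,0,0,0.1,0],[6,0,0,0.1,0],[6,0,0,0.1,0],[6,0,0,-3,0],[6,0,0,-7,0],[6,0,0,-12,0],[6,0,0,-17,0]]'; python3 -c "
from h import *
plan([300,230,400])"
```

```text
time_s: 33.8
tool_pos: [383.1, -62.4, 187.7]
orientation: [3.141, -0.376, 0.873]
ft_force: [1.4, -0.2, 0.8]
gripper_width: 59.7
t 33.8 tcp [383.1 -62.4 187.7] toolz [ 0.2362  0.281  -0.9302] q [-0.659 -0.391  1.869  0.377  1.642  0.071]
shift cm [ 23.66 -25.16 -13.5 ] twist None
```

```bash
python3 -m inch '[[6,2,0,-5,0],[6,6,-5,-9,0],[6,12,-12,-13,0],[6,23.6,-25,-13.5,0],[6,23.6,-25,-13.5,0],[6,23.6,-25,-13.5,0],[6,23.6,-25,-13.5,0],[6,23.6,-25,-13.5,0],[6,23.6,-25,-13.5,0]]'; python3 - <<'E'
from h import *
p,d=snapshot("top"); 
cv2.imwrite("pics/t21.png",cv2.resize(p[140:300,230:450,::-1],None,fx=3.5,fy=3.5,interpolation=cv2.INTER_CUBIC))
cv2.imwrite("pics/t21f.png",p[:,:,::-1])
for r in cut_out("top","biscuit")[:3]:
    ys,xs=np.nonzero(r['mask']);b=onz("top",[xs.mean(),ys.mean()],67)[0]
    m=r['mask']&(d>0); ys,xs=np.nonzero(m)
    o,dr=ray("top",np.c_[xs,ys]); V=camera_params("top")['view'][:3,:3]
    t=d[ys,xs]/(-(dr@V.T)[:,2]); P=o+dr*t[:,None]
    A=np.c_[P[:,:2],np.ones(len(P))]; c=np.linalg.lstsq(A,P[:,2],rcond=None)[0]
    print(r['confidence'],b.round(1),"off pan",np.hypot(b[0]-508,b[1]+322),"depth z",np.median(P[:,2]),"tilt deg",np.degrees(np.hypot(c[0],c[1])))
for r in landmark_of("top","pan")[:1]: print("pan",onz("top",r['point'],60))
print([np.round(onz("top",r['point'],0),1) for n in("lifter","lifter_edge") for r in landmark_of("top",n)[:1]])
s,d2=snapshot("scene");cv2.imwrite("pics/s21.png",cv2.resize(s[90:330,80:350,::-1],None,fx=2.8,fy=2.4))
print(get_state()['time_s'])
E
```

```text
time_s: 34.7
tool_pos: [297.6, 235.6, 401.8]
orientation: [3.139, -0.382, 0.893]
ft_force: [0.8, -0.6, -0.2]
gripper_width: 59.7
pan [[ 507.15474111 -325.90338505   60.        ]]
[array([[419.6, -21.6,   0. ]]), array([[500.1,  84.4,   0. ]])]
35.0
```

View pics/t21.png

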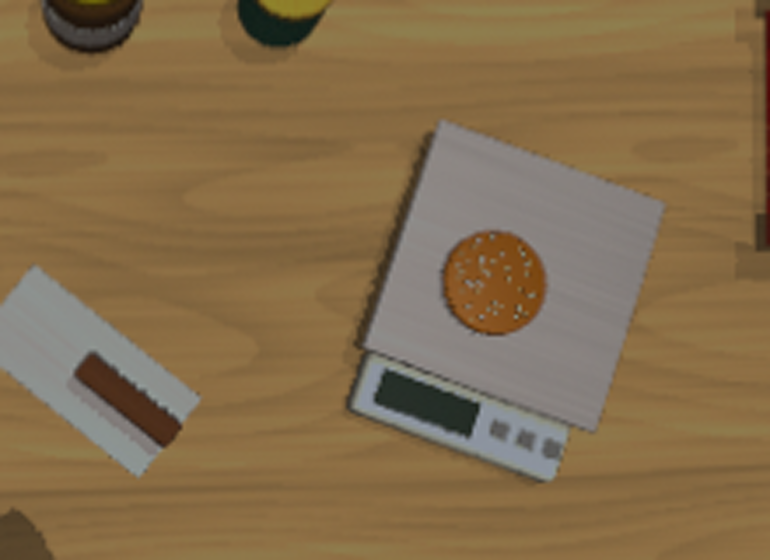

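View pics/s21.png

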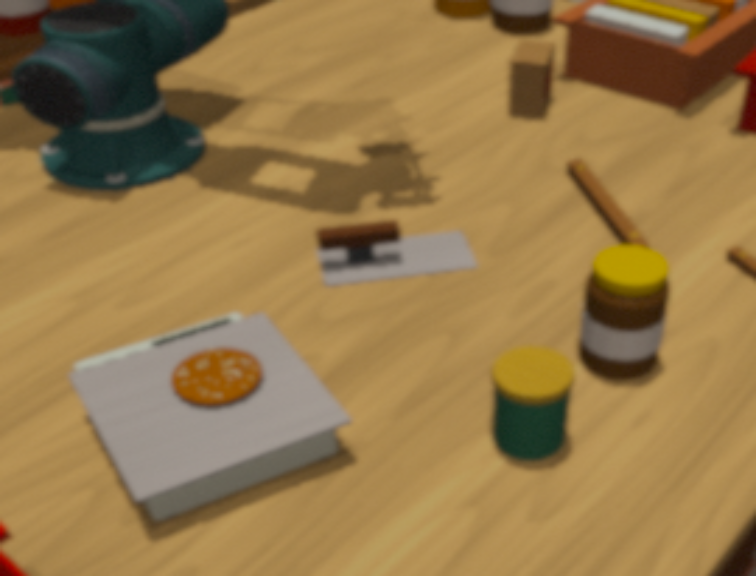

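The lifter lies flat and alone at (90,370). The biscuit is at (495,282), with the pan centre at about (515,276). One last depth check for flatness, then I hand in.

```bash
python3 - <<'E'
from h import *
f=lambda a:np.array(a)/3.5+[230,140]-.36
b=onz("top",f([(495,282)]),66)[0]; pc=onz("top",f([(441,120),(664,204),(596,432),(361,349)]),60).mean(0)
print("biscuit",b,"pan",pc,"dist",np.hypot(*(b-pc)[:2]))
p,d=snapshot("top"); c=f([495,282]); yy,xx=np.mgrid[:384,:512]; m=(np.hypot(xx-c[0],yy-c[1])<12)&(d>0)
ys,xs=np.nonzero(m); o,dr=ray("top",np.c_[xs,ys]); V=camera_params("top")['view'][:3,:3]
P=o+dr*(d[ys,xs]/(-(dr@V.T)[:,2]))[:,None]
k=np.linalg.lstsq(np.c_[P[:,:2],np.ones(len(P))],P[:,2],rcond=None)[0]
print("top z",np.median(P[:,2]),"tilt",np.degrees(np.hypot(*k[:2])))
q=cv2.imread("pics/top0.png");print("bystander diff",[int(cv2.absdiff(q[a:b,c:e],p[a:b,c:e,::-1]).mean()) for a,b,c,e in((110,160,235,335),(265,305,65,120))])
print(hand_in())
E
```

```text
biscuit [ 501.44531158 -301.54389347   66.        ] pan [ 507.09200427 -320.6968788    60.        ] dist 19.968024074356684
top z 73.00623351080367 tilt 0.682684604960737
bystander diff [2, 2]
the job is handed in; nothing more can be done
None
```

The biscuit is on the scale's pan, the lifter lies flat on the counter with the gripper open and clear, and the job was handed in at about 35 s of the 67 s allowed. No verdict was reported.

**How it was done:**
- The moves only allow shifts and a twist about the tool's own axis, so the blade could not be tipped directly.
- I first gripped the lifter with the tool nearly upright, set it down in line with the stop and let go.
- With the gripper empty, I leaned the tool about 21.6° by pushing repeatedly past its reach limit, then took the handle again at that lean.
- I slid the blade under the biscuit against the stop, lifted it and carried it level to the scale.
- Twisting the leaning tool 50° tipped the blade to about 18°. The biscuit crept off low over the pan, and I drew the blade out from under it.

**Last checks:**
- **Biscuit:** about 20 mm from the pan's centre (limit 50 mm), tilted about 0.7° by the depth image, sesame side up. It showed no visible movement between the last pictures. Its top surface reads at 73 mm, against 72 mm expected.
- **Lifter:** flat on the counter around (420, -21) mm, well clear of the scale and the stop.
- **Jar, tin and carton:** almost no change between the first and last top pictures.

**Disagreement:** in the last picture the biscuit-finding network reported nothing. I measured the biscuit's position from the picture by hand.

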